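Dump the order from the tipping skip into the tote

ROBOT

A 6-joint arm with a two-finger parallel gripper is mounted at the origin on a cart in front of the work surface, level with it; the furniture and walls round the work are solid. World frame = base frame: x ahead of the robot, y to its left, z up, the work surface at z = 0. Lengths are in m, angles in degrees, forces in N, time in s.
With the tool pointing down it reaches from about 0.3 to 0.75 m from the base axis. Payload 8.5 kg.
Tool frame: the origin (TCP) lies at the very end of the fingers, on their centre line; the grasp point (between the pads) lies 19 mm behind it (env.hold_point_z is the distance from the TCP to the grasp point, in m); z points along the fingers, y is the line along which they close (so a half turn about z gives the same grasp; the last joint's range is limited). The gripper opens to 85 mm and grips with 20 to 120 N. Pads are 22 mm wide; open, the fingers measure 114 mm over their backs; the gripper's body (76 mm by 85 mm) begins 54 mm behind the grasp point. The pads swing forward as they close: fully open they stand 13 mm farther back than shut.
Start: joints at [54.013, 21.807, 74.336, -0, 83.858, -12.336], TCP at [0.221, 0.504, 0.231] pointing down, gripper open.
Joint ranges: [-178.18, 178.18], [-50.72, 133.34], [12.68, 142.11], [-81.47, 261.47], [9.98, 163.14], [-165.26, 165.26]. Speed limits (degrees/s): [136.94, 136.94, 180, 180, 180, 180].

INTERFACE

Orientations are given as a 3x3 rotation matrix whose columns are the frame's x, y, z axes.
In Python, from rig import env, optics gives the robot as it stands.
- The arm moves only by the shell command python3 -m jog 'ROWS' [OPENING] [FORCE]. ROWS is JSON, a list of rows, each an object with "linear": the shift along the tool's x, y, z in units of 40 mm (1.0 is 40 mm), a list of three; "roll": the turn about the tool's z in units of 5 degrees (1.0 is 5 degrees). A call has 1 to 12 rows; each row shifts and turns the commanded pose from where the row before left it, along the tool's axes as they then stand; what a row does not reach is not made up. A row lasts 1/12 s, in which the tool goes at most 41.7 mm and 7.16 degrees, less where a joint would pass 70% of its speed; a pose out of reach is approached as far as the arm can. A call is refused whole if a number of a shift passes 1 or a number of a turn 1, either way. A call with a gripper value outside its range is refused whole. OPENING is the opening, from -1 (shut) to 1 (fully open), set as the call begins (- or left out, the last holds). The fingers move at their own pace and stop on an object; FORCE is the grip in N (left out, the last holds). Time passes only in rows, so rows that do not move let the fingers close. It gives the time, the measured TCP pose, the force, the opening and the grip force at its end, in the units of the state.
- env.observe(): the state, without advancing time (a new reading comes with each control period).
- optics.get_image(name): name is "scene" or "top" or "wrist"; returns the picture (400x640x3 uint8, red, green, blue); there is no depth.
- optics.calibration(name): a dict with "fov_y" (degrees; the focal length in pixels is half the picture's height over the tangent of half this angle, whatever the lens; pixels are square), "cx", "cy" (the principal point, pixels), "D" ([k1, k2, p1, p2, k3] as OpenCV has them; the pictures are not rectified), "T" (4x4, takes a point from camera to world coordinates). Camera axes: x right, y down, z forward; pixel columns grow to the right and rows downward; lengths in m; the calibration is good to about 2 mm. A picture is of the moment at which its call begins: read the wrist's pose just before it. calibration takes no time and is no camera call; for the wrist camera it gives the pose at the moment of the call.
- env.close_job(): hands the job in; it is judged then, once.
The state is a dict: "time_s": time; "q": joint angles; "qvel": joint speeds; "joint_efforts": joint torques, N m; "position": TCP position; "tool_rot": TCP orientation; "ft_force": force on the tool from outside, world axes, zero at the start; "wrist_torque": the same for the moment, N m; "grip_width": finger opening in m; "gripper_force": force on a finger pad.
Only numpy, scipy, OpenCV 4.12 (cv2) and the standard library are available. Lean on these libraries where they do the work, as an engineer would, in place of code of your own. Each camera call takes 0.05 s, during which the arm holds its last target. There are 200 camera calls.

TASK

Slide the blue tote up against the two rubber buffers of the grey stand, square and centred under the lip of the green tipping skip. Then push the skip past its catch and tip it right over to its stop, so that the bundle of hang tags and the black power brick both drop into the tote. Ease the skip back upright without letting it fall, press it fully home past its catch, and leave the mug, the tape roll and the handheld terminal where they are.

Things in the scene. Friction and masses are not known exactly. Their poses are not given: they have to be found in the camera images.
- stand: grey stand fixed on a wooden riser whose top is 123 mm above the bench. Origin on the riser top under the middle of the skip's hinge; x along the hinge; the skip tips towards -y, handle at +y. Base plate x +-128, y 40 to 165, 10 thick. Side arms (x +-113 to 129) reach forward to y = -16, 68 to 100 high, above the docked tote. Catch post x 115, y 110, 77 high
- riser_top (a point): fixed wooden riser board on four legs over the bench, mailers lying under it; the stand and the tote are on it. This point is the centre of its top, 123 mm above the bench; the board is 360 (x) x 790 (y) mm, 8 thick, and does not move
- stand_stop (a point): point midway between the faces of the two rubber buffers on the front of the stand's base (stand frame x 0, y +34), 48 mm above the riser: where tote_back should come. The buffers are at x = +-70 and reach up to 30 mm
- skip (a joint): tipping angle, rad: 0 = upright, home; grows as the handle rises and goes over to the stand's -y; 2.15 = at the tipped stop. A spring ball catch at 0.01 to 0.24 rad: 8 to 11 N at the handle break it out; coming back, the skip rests ajar near 0.24 until pressed down with 5 N, then snaps home. Else free: below about 1.8 rad its weight (0.4 kg) pulls it home, beyond that to the stop
- skip_hinge (a point): middle of the skip's hinge axis, 84 mm above the riser. The axis runs along the stand's x
- skip_handle (a point): middle of the skip's black rubber handle bar: round, 12 mm thick, 108 mm long, parallel to the hinge, 35 mm clear of the rear wall. At 0 rad it lies 143 mm (stand +y) and 18 mm up from the hinge, and it circles the hinge at 144 mm radius. It can be pinched across from above all the way; it turns between the fingers
- skip_lip (a point): middle of the pouring lip of the skip: at 0 rad 12 mm in front of (stand -y) and 15 mm above the hinge, tipped over 6 mm in front and 18 mm below. The skip is an open green bucket, 208 mm along the hinge, 114 mm from lip to rear wall, 65 mm deep, its front sloping
- tote: loose blue open tote on the riser, 246 (x) x 160 (y) x 48 (z) mm, walls and floor 8 mm thick (a wall can be pinched from above), about 0.35 kg. Origin at the centre of its underside, z up; its +y wall faces the stand. It starts 100 to 150 mm short of the buffers, up to 3 cm off to the side and up to 0.22 rad out of square
- tote_back (a point): middle of the upper outer edge of the tote's +y wall (tote frame 0, +80, 48): to come to stand_stop
- tags_mid (a point): centre of the banded pile of cream hang tags, 91 x 56 x 19 mm, loose in the skip
- brick_mid (a point): centre of the black power brick, 96 x 53 x 30 mm, loose in the skip
- mug: orange mug on the bench left of the riser, 81 mm wide (113 with handle), 101 mm high; bystander. Origin under its centre
- tape: roll of tan packing tape lying flat at the right end of the riser, 116 mm wide, 48 mm high; bystander. Origin under its centre
- terminal: black handheld terminal lying face up at the right end of the riser, 149 x 72 x 23 mm; bystander. Origin under its centre

How it is judged:
By the outcome, as a careful person would: the job done as asked, in the order asked, and still so for the second after the job is handed in, with the robot touching nothing.
It also fails if it takes over 61 s, if anything falls off the work surface, if the arm or the gripper's body presses on something with over 40 N, if the wrist force passes 120 N, or if a joint passes its speed limit or range.

## Working session

There is one attempt and no reset: what is moved stays moved. The work goes in short steps, Python scripts to look and compute and a shell command to move; the robot and the scene stay as the last step left them, time stands still between calls to the robot, and variables do not carry over. Pictures are saved under pics/ and viewed, at most 10 in all, crops included, and the job is handed in when it is done.

```bash
ls; mkdir -p pics
cat > h.py <<'E'
import numpy as np, cv2
from rig import env, optics
def K(c):
    f=200/np.tan(np.radians(c["fov_y"])/2)
    return np.array([[f,0,c["cx"]],[0,f,c["cy"]],[0,0,1]])
def ray(c,uv):
    n=cv2.undistortPoints(np.array(uv,float).reshape(-1,1,2),K(c),np.array(c["D"],float)).reshape(-1,2)
    T=np.array(c["T"]); d=np.c_[n,np.ones(len(n))]@T[:3,:3].T
    return T[:3,3],d
def plane(c,uv,z):
    o,d=ray(c,uv); return o+d*((z-o[2])/d[:,2])[:,None]
def proj(c,P):
    T=np.linalg.inv(np.array(c["T"])); r=cv2.Rodrigues(T[:3,:3])[0]
    return cv2.projectPoints(np.array(P,float).reshape(-1,1,3),r,T[:3,3],K(c),np.array(c["D"],float))[0].reshape(-1,2)
E
python3 - <<'E'
from h import *
s=env.observe();print(s["time_s"],s["position"],s["tool_rot"],s["ft_force"],s["grip_width"])
for n in("scene","top","wrist"):
    cv2.imwrite(f"pics/{n}0.png",optics.get_image(n)[:,:,::-1]);c=optics.calibration(n);print(n,c["fov_y"],c["D"],np.round(c["T"],3).tolist())
E
```

```text
pics
0.0 [0.22047233 0.50354689 0.23072677] [[-9.15995160e-01  4.01188395e-01 -8.58850857e-04]
 [ 4.01189189e-01  9.15994467e-01 -1.17061737e-03]
 [ 3.17064530e-04 -1.41684152e-03 -9.99998946e-01]] [0.87231489 1.29196424 0.11543536] 0.08550444132995842
scene 51.20352720027966 [-0.00016435  0.          0.          0.          0.        ] [[0.516, -0.664, 0.541, -0.176], [-0.856, -0.403, 0.322, -0.333], [0.004, -0.63, -0.777, 1.115], [0.0, 0.0, 0.0, 1.0]]
top 51.95011841038409 [-0.00721016  0.          0.          0.          0.        ] [[-0.015, -0.985, 0.172, 0.287], [-1.0, 0.018, 0.013, 0.053], [-0.016, -0.171, -0.985, 1.377], [0.0, 0.0, 0.0, 1.0]]
wrist 63.38309826348712 [0.0121666 0.        0.        0.        0.       ] [[0.402, 0.871, 0.282, 0.148], [0.916, -0.382, -0.125, 0.535], [-0.001, 0.308, -0.951, 0.374], [0.0, 0.0, 0.0, 1.0]]
```

View pics/top0.png

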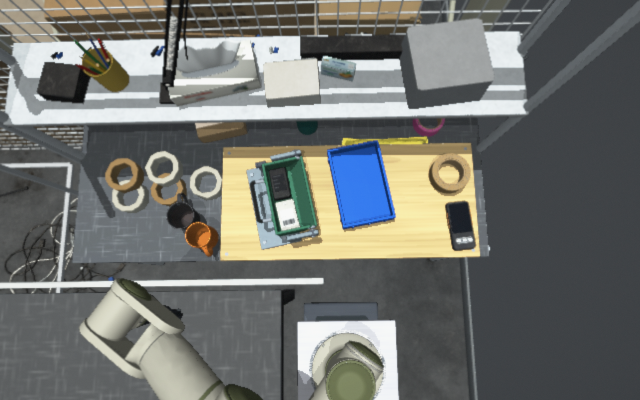

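View pics/scene0.png

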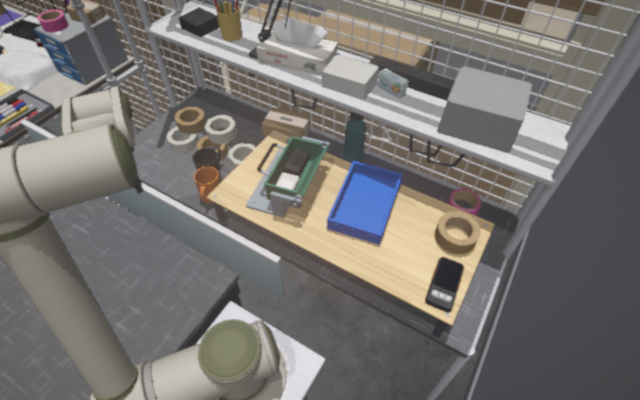

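The top view shows the skip and stand at about (285,200), the tote at (361,185), the tape at (450,173), the terminal at (460,226) and the mug at (200,238). The scene view shows the same layout with a shelf over the back. Next I'll measure.

Run:
```python
from h import *
t=cv2.imread("pics/top0.png");s=cv2.imread("pics/scene0.png");w=cv2.imread("pics/wrist0.png")
ct=optics.calibration("top");cs=optics.calibration("scene")
def quad(m):
    c=max(cv2.findContours(m,cv2.RETR_EXTERNAL,cv2.CHAIN_APPROX_NONE)[0],key=cv2.contourArea)
    h=cv2.convexHull(c)
    for e in np.linspace(1,20,60):
        a=cv2.approxPolyDP(h,e,True)
        if len(a)<=4: break
    return a.reshape(-1,2),cv2.contourArea(c)
for n,im,c in(("top",t,ct),("scene",s,cs)):
    hsv=cv2.cvtColor(im,cv2.COLOR_BGR2HSV)
    m=cv2.inRange(hsv,(105,150,60),(125,255,255)); m[:130]=0
    q,a=quad(m); print(n,"tote",q.tolist(),a); P=plane(c,q,.171);print(P.round(4).tolist()); print([round(float(np.linalg.norm(P[i]-P[i-1])),4) for i in range(4)])
    m=cv2.inRange(hsv,(65,80,30),(90,255,200)); m[:130]=0
    if n=="scene": m[:,335:]=0
    q,a=quad(m); print(n,"skip",q.tolist(),a);print(plane(c,q,.222).round(4).tolist())
crop=t[140:265,210:330];crop=cv2.resize(crop,None,fx=4.5,fy=4.5,interpolation=cv2.INTER_CUBIC)
cv2.imwrite("pics/a.png",crop)
print("wood corners", plane(ct,[(222,147),(472,143),(480,258),(220,260)],.123).round(3).tolist())
```

```text
top tote [[376, 141], [394, 216], [344, 228], [328, 150]] 4060.5
[[0.6985, -0.0984, 0.171], [0.4655, -0.1429, 0.171], [0.4323, 0.006, 0.171], [0.6728, 0.049, 0.171]]
[0.1497, 0.2372, 0.1526, 0.2443]
top skip [[301, 156], [316, 224], [279, 235], [262, 164]] 2932.5
[[0.6399, 0.1284, 0.222], [0.4389, 0.0871, 0.222], [0.4094, 0.1921, 0.222], [0.618, 0.2424, 0.222]]
scene tote [[353, 174], [399, 180], [390, 205], [345, 199]] 1102.5
[[0.6235, 0.0261, 0.171], [0.6743, -0.105, 0.171], [0.5719, -0.1229, 0.171], [0.5239, -0.0009, 0.171]]
[0.1032, 0.1406, 0.104, 0.1311]Traceback (most recent call last):
  File "<stdin>", line 17, in <module>
  File "<stdin>", line 5, in quad
ValueError: max() iterable argument is empty
```

View pics/wrist0.png

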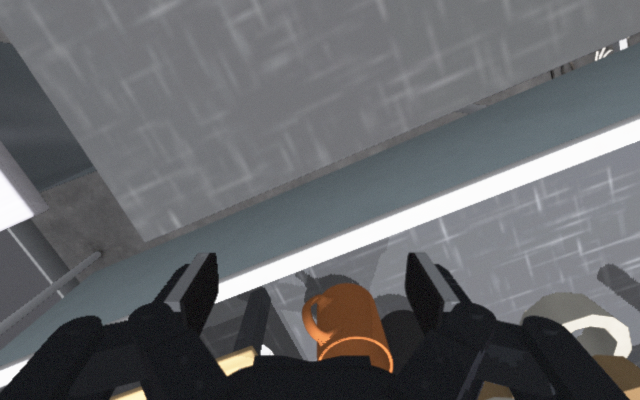

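Run:
```python
from h import *
t=cv2.imread("pics/top0.png");s=cv2.imread("pics/scene0.png")
ct=optics.calibration("top")
a=cv2.resize(t[140:260,240:410],None,fx=4,fy=4,interpolation=cv2.INTER_CUBIC)
cv2.imwrite("pics/a.png",a)
a=cv2.resize(s[125:250,235:410],None,fx=4,fy=4,interpolation=cv2.INTER_CUBIC)
cv2.imwrite("pics/b.png",a)
print("wood corners", plane(ct,[(222,147),(472,143),(480,258),(220,260)],.123).round(3).tolist())
```

```text
wood corners [[0.705, 0.387, 0.123], [0.702, -0.408, 0.123], [0.34, -0.404, 0.123], [0.346, 0.384, 0.123]]
```

View pics/a.png

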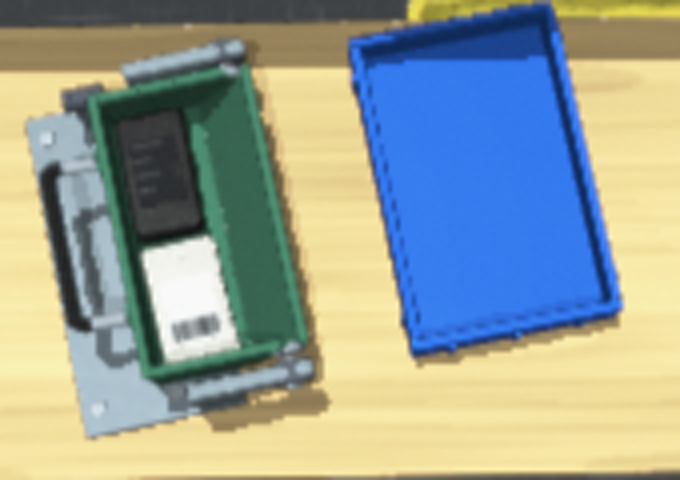

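View pics/b.png

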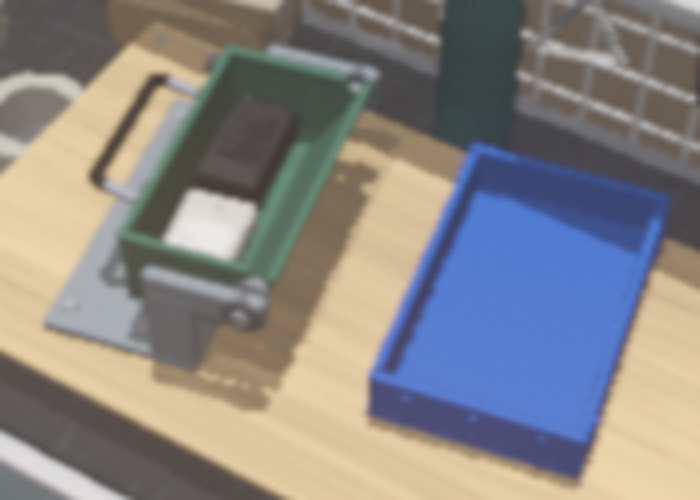

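Crop a: handle bar from (47,170) to (80,328), tote rim corners at (350,40), (552,5), (618,312), (413,352), base plate rear corners at (28,122) and (88,437). Crop b: handle ends at (158,78) and (97,178), tote rim corners at (475,145), (668,195), (585,440), (372,382).

```bash
cat > m.py <<'E'
from h import *
ct=optics.calibration("top");cs=optics.calibration("scene")
A=lambda l:[((u+.5)/4-.5+240,(v+.5)/4-.5+140) for u,v in l]
B=lambda l:[((u+.5)/4-.5+235,(v+.5)/4-.5+125) for u,v in l]
def tri(a,b):
    o1,d1=ray(ct,a);o2,d2=ray(cs,b);r=[]
    for x,y in zip(d1,d2):
        M=np.c_[x,-y];k=np.linalg.lstsq(M,o2-o1,rcond=None)[0];p,q=o1+k[0]*x,o2+k[1]*y
        r.append(np.r_[(p+q)/2,np.linalg.norm(p-q)])
    return np.array(r)
print("tote tri",tri(A([(350,40),(552,5),(618,312),(413,352)]),B([(475,145),(668,195),(585,440),(372,382)])).round(4).tolist())
print("tote top",plane(ct,A([(350,40),(552,5),(618,312),(413,352)]),.171).round(4).tolist())
print("tote sc",plane(cs,B([(475,145),(668,195),(585,440),(372,382)]),.171).round(4).tolist())
print("handle top",plane(ct,A([(47,170),(80,328)]),.225).round(4).tolist())
print("handle sc",plane(cs,B([(158,78),(97,178)]),.225).round(4).tolist())
print("handle tri",tri(A([(47,170),(80,328)]),B([(158,78),(97,178)])).round(4).tolist())
print("lip",plane(ct,A([(245,68),(305,340)]),.222).round(4).tolist(),plane(cs,B([(375,75),(268,285)]),.222).round(4).tolist())
print("plate",plane(ct,A([(28,122),(88,437)]),.133).round(4).tolist(), plane(cs,B([(47,325)]),.133).round(4).tolist())
E
python3 m.py
```

```text
tote tri [[0.6741, 0.0518, 0.1707, 0.0002], [0.6962, -0.1025, 0.1789, 0.0002], [0.4615, -0.1445, 0.1735, 0.0043], [0.4354, 0.0077, 0.1633, 0.0033]]
tote top [[0.6741, 0.0517, 0.171], [0.6988, -0.1034, 0.171], [0.4606, -0.143, 0.171], [0.4335, 0.0093, 0.171]]
tote sc [[0.6737, 0.0517, 0.171], [0.7036, -0.1006, 0.171], [0.4648, -0.1456, 0.171], [0.4316, 0.0037, 0.171]]
handle top [[0.5636, 0.2721, 0.225], [0.4481, 0.2469, 0.225]]
handle sc [[0.5616, 0.2725, 0.225], [0.4519, 0.2497, 0.225]]
handle tri [[0.5635, 0.273, 0.2233, 0.0015], [0.4473, 0.2457, 0.2313, 0.0003]]
lip [[0.638, 0.1288, 0.222], [0.4372, 0.0874, 0.222]] [[0.6543, 0.133, 0.222], [0.4333, 0.0896, 0.222]]
plate [[0.6246, 0.3051, 0.133], [0.3775, 0.2555, 0.133]] [[0.3754, 0.2522, 0.133]]
```

```bash
python3 - <<'E' | tail -1
from m import *
print("shelf",tri([(525,108),(525,119),(10,114)],[(566,163),(563,185),(152,25)]).round(3).tolist())
E
python3 -m jog '[{"linear":[0,0,-0.6],"roll":-1},{"linear":[0,0,-0.6],"roll":-1},{"linear":[0,0,-0.6],"roll":-1},{"linear":[0,0,-0.6],"roll":-1},{"linear":[0,0,0],"roll":-1},{"linear":[0,0,0],"roll":-1},{"linear":[0,0,0],"roll":-1},{"linear":[0,0,0],"roll":0}]' -0.3
```

```text
shelf [[0.708, -0.463, 0.401, 0.034], [0.699, -0.486, 0.345, 0.028], [0.73, 0.901, 0.355, 0.006]]
time_s: 0.82
position: [0.2206, 0.5037, 0.3271]
tool_rot: [[-0.98, -0.2, -0.0], [-0.2, 0.98, -0.0], [0.0, -0.0, -1.0]]
ft_force: [-0.2, -0.2, -0.6]
grip_width: 0.0299
gripper_force: 0.0
```

```bash
python3 -m jog '[{"linear":[-0.31,-0.95,0]},{"linear":[-0.31,-0.95,0]},{"linear":[-0.31,-0.95,0]},{"linear":[-0.31,-0.95,0]},{"linear":[-0.31,-0.95,0]},{"linear":[-0.31,-0.95,0]},{"linear":[-0.31,-0.95,0]},{"linear":[-0.31,-0.95,0]},{"linear":[-0.31,-0.95,0]},{"linear":[0,0,0]}]'
python3 - <<'E'
from h import *
c=optics.calibration("wrist");im=optics.get_image("wrist");cv2.imwrite("pics/w1.png",im[:,:,::-1])
import json;json.dump({k:np.array(v).tolist() for k,v in c.items() if k!="name"},open("w1.json","w"))
E
```

```text
invalid input
```

View pics/w1.png

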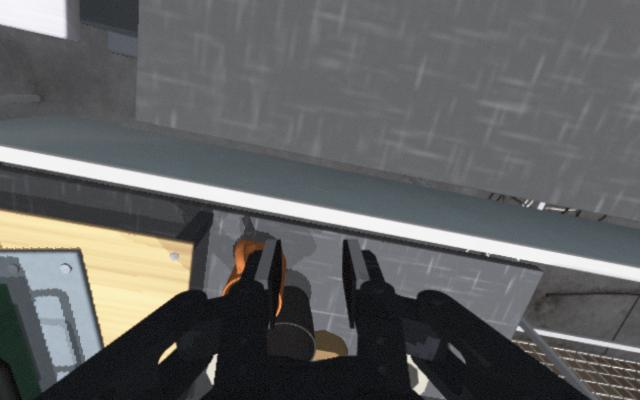

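The move was refused because every row needs a roll, so the picture still shows the mug area from the start pose.

```bash
python3 -m jog '[{"linear":[-0.31,-0.95,0],"roll":0},{"linear":[-0.31,-0.95,0],"roll":0},{"linear":[-0.31,-0.95,0],"roll":0},{"linear":[-0.31,-0.95,0],"roll":0},{"linear":[-0.31,-0.95,0],"roll":0},{"linear":[-0.31,-0.95,0],"roll":0},{"linear":[-0.31,-0.95,0],"roll":0},{"linear":[-0.31,-0.95,0],"roll":0},{"linear":[-0.31,-0.95,0],"roll":0},{"linear":[-0.31,-0.95,0],"roll":0}]'
python3 -m jog '[{"linear":[-0.31,-0.95,0],"roll":0},{"linear":[-0.31,-0.95,0],"roll":0},{"linear":[-0.31,-0.95,0],"roll":0},{"linear":[-0.31,-0.95,0],"roll":0},{"linear":[-0.31,-0.95,0],"roll":0},{"linear":[-0.31,-0.95,0],"roll":0},{"linear":[-0.31,-0.95,0],"roll":0},{"linear":[-0.31,-0.95,0],"roll":0},{"linear":[0,0,0],"roll":0},{"linear":[0,0,0],"roll":0}]'
python3 - <<'E'
from h import *
c=optics.calibration("wrist");im=optics.get_image("wrist");cv2.imwrite("pics/w1.png",im[:,:,::-1])
import json;json.dump({k:np.array(v).tolist() for k,v in c.items() if k!="name"},open("w1.json","w"))
E
```

```text
time_s: 1.7
position: [0.4174, 0.1537, 0.3274]
tool_rot: [[-0.981, -0.194, 0.0], [-0.194, 0.981, 0.0], [-0.0, 0.0, -1.0]]
ft_force: [2.4, 1.8, -0.4]
grip_width: 0.0297
gripper_force: 0.0
time_s: 2.53
position: [0.5744, -0.1246, 0.3259]
tool_rot: [[-0.981, -0.192, -0.002], [-0.192, 0.981, 0.001], [0.002, 0.001, -1.0]]
ft_force: [0.5, 0.2, -0.7]
grip_width: 0.0299
gripper_force: 0.0
```

View pics/w1.png

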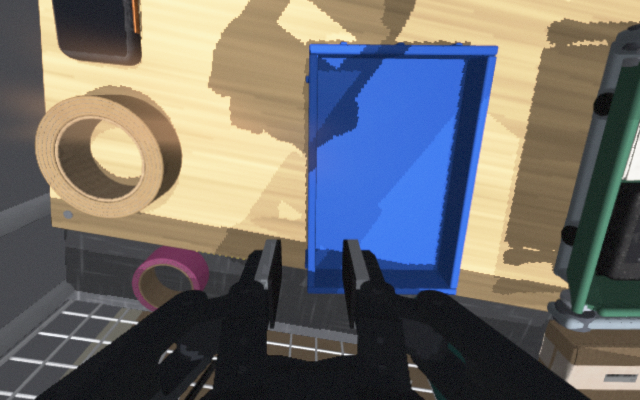

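The tote rim is at (311,47), (497,47), (457,293), (309,292), with the skip at the right edge.

Run:
```python
from h import *
import json
c=json.load(open("w1.json"))
P=plane(c,[(311,46),(498,46),(457,293),(309,292)],.171)
print(P.round(4).tolist(),P.mean(0).round(4),[round(float(np.linalg.norm(P[i]-P[i-1])),4) for i in range(4)])
for i,j in((0,3),(1,2),):
    d=P[j]-P[i];print("yaw",np.degrees(np.arctan2(d[1],d[0])))
for i,j in((0,1),(3,2)):
    d=P[j]-P[i];print("yaw",np.degrees(np.arctan2(d[1],d[0]))-90)
print("-y wall mid",((P[0]+P[3])/2).round(4), "+y", ((P[1]+P[2])/2).round(4))
```

```text
[[0.4641, -0.1467, 0.171], [0.4345, 0.0075, 0.171], [0.6725, 0.0529, 0.171], [0.7017, -0.1028, 0.171]] [ 0.5682 -0.0473  0.171 ] [0.2417, 0.157, 0.2423, 0.1584]
yaw 10.474770684599374
yaw 10.809921716894548
yaw 10.857628100769759
yaw 10.631636300821924
-y wall mid [ 0.5829 -0.1247  0.171 ] +y [0.5535 0.0302 0.171 ]
```

```bash
python3 -m jog '[{"linear":[-0.2,0.05,0.7],"roll":0},{"linear":[0,0,0.8],"roll":0},{"linear":[0,0,0.8],"roll":0},{"linear":[0,0,0.8],"roll":0},{"linear":[0,0,0.6],"roll":0},{"linear":[0,0,0.5],"roll":0},{"linear":[0,0,0.4],"roll":0},{"linear":[0,0,0],"roll":0}]'
python3 -m jog '[{"linear":[0,0,0],"roll":0},{"linear":[0,0,0],"roll":0},{"linear":[0,0,0],"roll":0},{"linear":[0,0,0],"roll":0},{"linear":[0,0,0],"roll":0}]' -1 50
```

```text
time_s: 3.25
position: [0.5798, -0.1174, 0.1409]
tool_rot: [[-0.98, -0.197, -0.005], [-0.197, 0.98, 0.002], [0.004, 0.003, -1.0]]
ft_force: [0.3, 0.3, -1.0]
grip_width: 0.0301
gripper_force: 0.0
time_s: 3.67
position: [0.5821, -0.1191, 0.1451]
tool_rot: [[-0.98, -0.197, 0.003], [-0.197, 0.98, -0.0], [-0.003, -0.001, -1.0]]
ft_force: [-0.5, 3.1, 7.3]
grip_width: 0.0069
gripper_force: 50.3
```

```bash
python3 -m jog '[{"linear":[0,0.1,-0.05],"roll":0},{"linear":[0,0.25,0],"roll":0},{"linear":[0,0.35,0],"roll":0},{"linear":[0,0.35,0],"roll":0},{"linear":[0,0.35,0],"roll":0},{"linear":[0,0.35,0],"roll":0},{"linear":[0,0.35,0],"roll":0},{"linear":[0,0.3,0],"roll":0},{"linear":[-0.02,0.2,0],"roll":0},{"linear":[-0.02,0.15,0],"roll":0},{"linear":[0,0.05,0],"roll":0},{"linear":[0,0,0],"roll":0}]'
python3 - <<'E'
from h import *
c=optics.calibration("wrist");im=optics.get_image("wrist")[:,:,::-1]
cv2.imwrite("pics/w2.png",im)
import json;json.dump({k:np.array(v).tolist() for k,v in c.items() if k!="name"},open("w2.json","w"))
t=optics.get_image("top")[:,:,::-1];cv2.imwrite("pics/t2.png",t)
o=np.zeros((600,800,3),np.uint8);o[:400,:640]=im
o[400:600,:]=cv2.resize(t[140:260,210:410],None,fx=4,fy=4)[:200]*0
cv2.imwrite("pics/v2.png",cv2.resize(t[135:255,230:400],None,fx=4,fy=4,interpolation=cv2.INTER_CUBIC))
E
```

```text
time_s: 4.67
position: [0.5618, -0.0125, 0.1458]
tool_rot: [[-0.98, -0.197, 0.002], [-0.197, 0.98, -0.008], [-0.0, -0.008, -1.0]]
ft_force: [0.4, -19.5, -1.8]
grip_width: 0.0074
gripper_force: 49.9
```

View pics/w2.png

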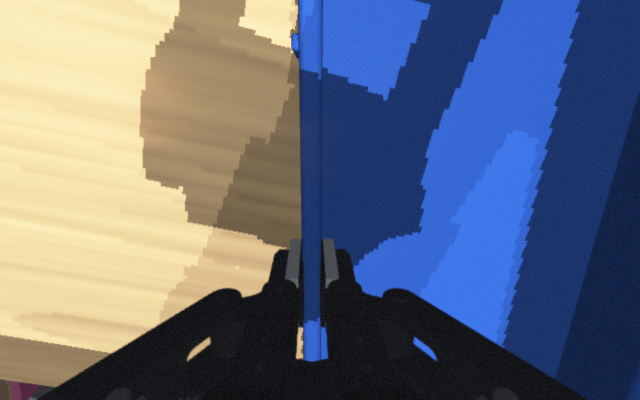

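The wrist view shows the tote's -y wall held square at column 311. There is 19 N of contact earlier than expected, so I'll check from above.

View pics/v2.png

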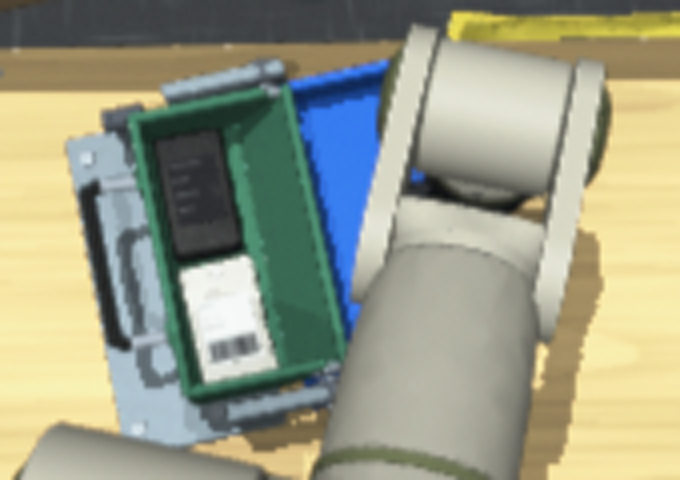

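```bash
python3 -m jog '[{"linear":[0,0,0],"roll":0},{"linear":[0,0,0],"roll":0},{"linear":[0,0,0],"roll":0}]'
python3 - <<'E'
from h import *
s=env.observe();print(s["wrist_torque"],s["ft_force"],s["position"],np.degrees(0))
# scene crop for far/near tote corners
im=optics.get_image("scene")[:,:,::-1]
cv2.imwrite("pics/s2.png",cv2.resize(im[125:260,230:400],None,fx=4.4,fy=4.4,interpolation=cv2.INTER_CUBIC))
t=cv2.imread("pics/t2.png");hsv=cv2.cvtColor(t,cv2.COLOR_BGR2HSV);m=cv2.inRange(hsv,(105,150,60),(125,255,255));m[:130]=0
ys,xs=np.nonzero(m[:,:340]);print(xs.min(),xs.max(),ys.min(),ys.max())
h=cv2.convexHull(np.c_[xs,ys]).reshape(-1,2)
h=[tuple(p) for p in h.tolist()]
P=plane(optics.calibration("top"),h,.171);d=P[:,:2]-[.535,.1195];x=np.array([.9796,.2011]);y=np.array([-.2011,.9796])
for a,b,c in zip(h,d@x,d@y):print(a,b.round(4),c.round(4))
E
```

```text
time_s: 5.02
position: [0.5618, -0.0125, 0.1457]
tool_rot: [[-0.981, -0.196, 0.001], [-0.196, 0.981, -0.007], [-0.0, -0.007, -1.0]]
ft_force: [0.4, -17.8, -2.6]
grip_width: 0.007
gripper_force: 49.9
[-2.75281524 -0.17999891  0.2562541 ] [  0.38175033 -17.8014756   -2.55150921] [ 0.56175841 -0.0125202   0.14572976] 0.0
110 335 151 279
(335, 180) 0.0244 -0.0968
(318, 216) -0.0716 -0.0232
(308, 230) -0.1061 0.0146
(111, 279) -0.1214 0.6075
(110, 279) -0.1208 0.6103
(303, 155) 0.1222 -0.0189
(321, 151) 0.1225 -0.0752
(326, 151) 0.1191 -0.0901
(335, 178) 0.0304 -0.0981
```

Run:
```python
from h import *
import json
x=np.array([.9796,.2011]);y=np.array([-.2011,.9796]);O=[.535,.1195]
S=lambda P:np.c_[(P[:,:2]-O)@x,(P[:,:2]-O)@y].round(4).tolist()
c=json.load(open("w1.json"))
print("arm tips w1",S(plane(c,[(552,315),(613,40)],.223)))
im=optics.get_image("scene")[:,:,::-1];cs=optics.calibration("scene")
hsv=cv2.cvtColor(im,cv2.COLOR_BGR2HSV);m=cv2.inRange(hsv,(105,130,40),(125,255,255));m[:150]=0;m[:,:230]=0
for r in range(150,260,3):
    q=np.nonzero(m[r])[0]
    if len(q): print(r,q.min(),q.max(),end=" | ")
print()
# expected projections of tote near side edge if tote_back at y=.018 vs .034
for yb in(.018,.034):
    pts=[(sx,yy,z) for sx in(-.123,) for yy in(yb,yb-.16) for z in(.123,.171)]
    W=[np.r_[np.array(O)+a*x+b*y,z] for a,b,z in pts]
    print(yb,proj(cs,W).round(1).tolist())
for s in(-.07,.07): print("buffer top",proj(cs,[np.r_[np.array(O)+s*x+.034*y,.153]]).round(1).tolist())
```

```text
arm tips w1 [[0.1081, -0.0318], [-0.1179, -0.0394]]
168 319 336 | 171 323 334 | 174 319 334 | 177 323 335 | 180 321 337 | 183 320 339 | 186 318 355 | 189 318 347 | 192 316 348 | 195 315 347 | 198 314 339 | 201 312 334 | 204 311 333 | 207 310 331 | 210 299 329 | 213 303 346 | 216 321 346 | 219 333 345 | 222 337 343 | 
0.018 [[292.0, 219.2], [291.2, 209.2], [343.8, 234.3], [344.6, 224.5]]
0.034 [[287.0, 217.7], [286.1, 207.7], [338.5, 232.7], [339.1, 222.9]]
buffer top [[293.2, 198.3]]
buffer top [[309.6, 166.2]]
```

```bash
python3 -m jog '[{"linear":[0,0.05,0],"roll":0},{"linear":[0,0.05,0],"roll":0},{"linear":[0,0,0],"roll":0}]'
python3 - <<'E'
from h import *
s=env.observe();print(s["wrist_torque"],s["ft_force"],s["position"])
im=optics.get_image("scene")[:,:,::-1]
cv2.imwrite("pics/s2.png",cv2.resize(im[135:255,250:400],None,fx=5,fy=5,interpolation=cv2.INTER_CUBIC))
E
```

```text
time_s: 5.37
position: [0.5618, -0.0122, 0.1463]
tool_rot: [[-0.981, -0.195, 0.003], [-0.195, 0.981, -0.014], [-0.001, -0.014, -1.0]]
ft_force: [-0.0, -36.9, -2.5]
grip_width: 0.0074
gripper_force: 50.1
[-5.47660309 -0.11990663  0.29106204] [ -0.04558432 -36.92347045  -2.51143135] [ 0.56175786 -0.0121646   0.14631687]
```

Run:
```python
from h import *
import json
x=np.array([.9796,.2011]);y=np.array([-.2011,.9796]);O=[.535,.1195]
S=lambda P:np.c_[(P[:,:2]-O)@x,(P[:,:2]-O)@y].round(4).tolist()
c=json.load(open("w1.json"));im=cv2.imread("pics/w1.png");hsv=cv2.cvtColor(im,cv2.COLOR_BGR2HSV)
m=cv2.inRange(hsv,(65,70,40),(90,255,255));m[:,:500]=0
uv=[(int(np.nonzero(m[r])[0].min()),r) for r in range(60,310,25) if m[r].any()]
print(uv,S(plane(c,uv,.222)))
ct=optics.calibration("top")
for n in("top0","t2"):
    t=cv2.imread(f"pics/{n}.png");hsv=cv2.cvtColor(t,cv2.COLOR_BGR2HSV);m=cv2.inRange(hsv,(65,80,30),(90,255,200));m[:150]=0;m[:,:250]=0;m[:,330:]=0
    uv=[(int(np.nonzero(m[r])[0].max()),r) for r in range(165,215,10)];print(n,uv,S(plane(ct,uv,.222)))
```

```text
[(617, 85), (610, 110), (603, 135), (597, 160), (590, 185), (583, 210), (576, 235), (570, 260), (570, 285)] [[-0.0885, -0.0275], [-0.0712, -0.0276], [-0.053, -0.0278], [-0.0338, -0.0273], [-0.0138, -0.0275], [0.0073, -0.0278], [0.0295, -0.0281], [0.0529, -0.0277], [0.0776, -0.022]]
top0 [(303, 165), (305, 175), (307, 185), (310, 195), (312, 205)] [[0.0767, -0.0124], [0.0461, -0.0119], [0.0158, -0.0113], [-0.0149, -0.0136], [-0.0446, -0.013]]
t2 [(303, 165), (306, 175), (308, 185), (310, 195), (312, 205)] [[0.0767, -0.0124], [0.0455, -0.0147], [0.0152, -0.0141], [-0.0149, -0.0136], [-0.0446, -0.013]]
```

View pics/s2.png

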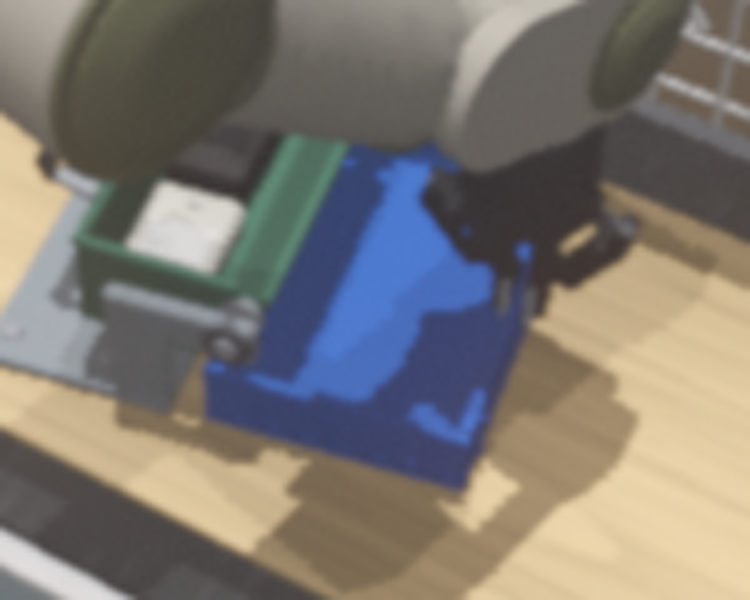

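The scene crop shows the tote pressed squarely, with its near +y corner just ahead of the stand's column. In w1 the two black dots at (603,103) and (568,235) look like the buffers, so I'll cast them as a check.

Run:
```python
from h import *
import json
x=np.array([.9796,.2011]);y=np.array([-.2011,.9796]);O=[.535,.1195]
S=lambda P:np.c_[(P[:,:2]-O)@x,(P[:,:2]-O)@y].round(4).tolist()
c=json.load(open("w1.json"));im=cv2.imread("pics/w1.png")
g=cv2.cvtColor(im,cv2.COLOR_BGR2GRAY);m=(g<45).astype(np.uint8);m[:,:540]=0;m[:,620:]=0;m[300:]=0
n,l,st,ce=cv2.connectedComponentsWithStats(m)
for i in range(1,n):
    if st[i,4]>30:
        u,v,w,h=st[i,:4];print(st[i].tolist(),ce[i].round(1))
        for z in(.123,.138,.153): print(z,S(plane(c,[ce[i],(u,v+h/2)],z)))
# pure prediction of features in w1 with given stand
f=lambda a,b,z:np.r_[np.array(O)+a*x+b*y,.123+z]
for nm,p in(("lip",(0,-.012,.099)),("armtip far",(.129,-.016,.1)),("armtip near",(-.129,-.016,.1)),("buf+",(.07,.034,.015)),("buf-",(-.07,.034,.015)),("lip ends",(.104,-.012,.099)),("",(-.104,-.012,.099))):
    print(nm,proj(c,[f(*p)]).round(1).tolist())
print(im[185,555:640:3].tolist())
```

```text
[561, 76, 59, 224, 3759] [594.3 188.6]
0.123 [[0.0209, 0.0661], [0.0198, 0.0295]]
0.138 [[0.0161, 0.0525], [0.0151, 0.0176]]
0.153 [[0.0113, 0.039], [0.0103, 0.0056]]
[595, 190, 25, 95, 1122] [610.1 246.1]
0.123 [[0.092, 0.1023], [0.0807, 0.0821]]
0.138 [[0.0841, 0.0871], [0.0733, 0.0678]]
0.153 [[0.0762, 0.072], [0.0659, 0.0535]]
lip [[605.3, 201.3]]
armtip far [[564.7, 334.0]]
armtip near [[653.4, 21.1]]
buf+ [[564.8, 235.0]]
buf- [[598.0, 104.8]]
lip ends [[574.6, 310.4]]
 [[646.1, 61.2]]
[[78, 107, 124], [80, 106, 126], [78, 106, 125], [84, 110, 130], [83, 109, 128], [81, 108, 128], [84, 111, 128], [63, 61, 57], [69, 65, 63], [85, 80, 76], [93, 87, 81], [85, 80, 73], [37, 42, 28], [39, 44, 30], [35, 42, 26], [31, 41, 21], [35, 44, 25], [37, 44, 28], [57, 71, 41], [93, 113, 70], [121, 144, 91], [121, 145, 92], [16, 17, 17], [18, 16, 19], [15, 17, 19], [28, 27, 27], [17, 12, 16], [20, 19, 20], [19, 21, 22]]
```

The buffers and lip agree with my stand frame, so the tote stopped about 13 mm short. The tool is carrying the tote's weight (Fz of -2.5 N), so its rim is probably raised and catching under the skip. I'll back off, lower it onto the riser and slide again.

```bash
python3 -m jog '[{"linear":[0,-0.2,0],"roll":0},{"linear":[0,-0.2,0],"roll":0},{"linear":[0,-0.1,0],"roll":0},{"linear":[0,0,0.06],"roll":0},{"linear":[0,0,0],"roll":0},{"linear":[0,0,0],"roll":0}]'
python3 -m jog '[{"linear":[0,0,0],"roll":0},{"linear":[0,0,0],"roll":0},{"linear":[0,0,0],"roll":0},{"linear":[0,0,0],"roll":0}]' -0.5
python3 -m jog '[{"linear":[0,0,0],"roll":0},{"linear":[0,0,0],"roll":0},{"linear":[0,0,0],"roll":0},{"linear":[0,0,0],"roll":0}]' -1 30
```

```text
time_s: 5.92
position: [0.5645, -0.0258, 0.145]
tool_rot: [[-0.98, -0.197, 0.002], [-0.197, 0.98, -0.003], [-0.002, -0.003, -1.0]]
ft_force: [-5.8, -6.2, 12.6]
grip_width: 0.0068
gripper_force: 53.1
time_s: 6.25
position: [0.5642, -0.0247, 0.1428]
tool_rot: [[-0.98, -0.197, -0.0], [-0.197, 0.98, 0.0], [0.0, 0.0, -1.0]]
ft_force: [-0.1, -0.0, 0.0]
grip_width: 0.0215
gripper_force: 0.0
time_s: 6.58
position: [0.5643, -0.0248, 0.1429]
tool_rot: [[-0.98, -0.197, 0.0], [-0.197, 0.98, 0.0], [-0.0, 0.0, -1.0]]
ft_force: [1.3, 0.9, -0.2]
grip_width: 0.0074
gripper_force: 31.6
```

```bash
python3 -m jog '[{"linear":[0,0.1,0],"roll":0},{"linear":[0,0.1,0],"roll":0},{"linear":[0,0.08,0],"roll":0},{"linear":[0,0.08,0],"roll":0},{"linear":[0,0.05,0],"roll":0},{"linear":[0,0,0],"roll":0}]'
```

```text
time_s: 7.08
position: [0.5621, -0.0126, 0.1434]
tool_rot: [[-0.981, -0.196, 0.003], [-0.196, 0.981, -0.008], [-0.001, -0.009, -1.0]]
ft_force: [3.4, -22.2, -2.4]
grip_width: 0.0074
gripper_force: 31.8
```

Run:
```python
from h import *
import json
g=cv2.cvtColor(cv2.imread("pics/w1.png"),cv2.COLOR_BGR2GRAY)
print("w1 dot");
for r in range(86,124,3): print(r,g[r,582:628:2].tolist())
for r in (150,): print(r,g[r,560:626:2].tolist())
x=np.array([.9796,.2011]);y=np.array([-.2011,.9796]);O=[.535,.1195];f=lambda a,b,z:np.r_[np.array(O)+a*x+b*y,.123+z]
c=json.load(open("w1.json"));print([proj(c,[f(-.07,b,z)]).round().tolist() for b,z in((.034,0),(.034,.03),(.04,.03),(.04,.01),(.04,0),(-.012,.099))])
cs=optics.calibration("scene");im=optics.get_image("scene")[:,:,::-1];cv2.imwrite("pics/s3.png",im)
hs=cv2.cvtColor(im,cv2.COLOR_BGR2HSV)
for r in range(196,224,2): print(r,[("%d/%d"%(hs[r,u,0],hs[r,u,2]) if hs[r,u,1]>60 else "-%d"%hs[r,u,2]) for u in range(272,304,2)])
for n,p in(("tote back .021 bot",(-.123,.021,0)),("top",(-.123,.021,.048)),("plate front",(-.128,.04,.01)),("arm bottom tip",(-.129,-.016,.068)),("arm under y.03",(-.129,.03,.068))):print(n,proj(cs,[f(*p)]).round(1).tolist())
```

```text
w1 dot
86 [118, 120, 117, 122, 119, 118, 112, 114, 111, 72, 61, 65, 73, 81, 86, 88, 85, 54, 40, 42, 39, 42, 41]
89 [118, 117, 117, 120, 120, 118, 120, 118, 110, 64, 61, 60, 63, 64, 59, 59, 61, 41, 36, 42, 39, 37, 45]
92 [115, 116, 116, 117, 119, 118, 120, 116, 72, 61, 59, 50, 45, 36, 45, 53, 48, 38, 37, 37, 40, 36, 40]
95 [109, 107, 106, 112, 113, 112, 117, 114, 53, 21, 12, 4, 18, 18, 16, 24, 37, 40, 36, 38, 40, 38, 37]
98 [112, 110, 111, 111, 111, 108, 108, 55, 19, 14, 18, 14, 18, 12, 18, 28, 35, 34, 37, 43, 34, 36, 40]
101 [117, 118, 116, 117, 114, 115, 74, 17, 14, 15, 21, 14, 20, 13, 16, 35, 39, 41, 35, 40, 34, 42, 40]
104 [114, 114, 112, 115, 116, 106, 22, 7, 10, 17, 11, 13, 15, 21, 28, 37, 36, 38, 36, 40, 41, 39, 35]
107 [113, 114, 115, 113, 116, 101, 28, 5, 15, 13, 11, 13, 11, 21, 35, 36, 38, 40, 38, 43, 39, 41, 36]
110 [111, 113, 113, 114, 115, 103, 33, 13, 17, 15, 4, 17, 17, 12, 38, 42, 39, 41, 33, 37, 40, 38, 38]
113 [106, 109, 107, 106, 110, 92, 50, 32, 23, 15, 19, 18, 16, 29, 38, 39, 40, 35, 36, 40, 38, 38, 45]
116 [109, 110, 106, 108, 106, 69, 61, 58, 60, 51, 45, 55, 56, 
[... 1936 characters left out ...]
101', '115/107', '115/105', '115/104', '115/104', '115/104']
218 ['18/180', '17/125', '18/126', '17/128', '17/125', '16/118', '18/141', '18/161', '18/143', '14/119', '-98', '116/106', '115/106', '115/102', '115/103', '115/107']
220 ['18/197', '18/159', '18/142', '18/137', '17/128', '17/129', '17/127', '17/132', '18/143', '17/124', '16/118', '-114', '-103', '-95', '117/101', '115/106']
222 ['19/203', '19/202', '19/198', '18/195', '18/185', '18/156', '18/143', '17/130', '17/125', '18/121', '17/119', '17/118', '17/120', '17/121', '16/117', '-110']
tote back .021 bot [[291.1, 218.9]]
top [[290.3, 208.9]]
plate front [[284.3, 216.4]]
arm bottom tip [[301.4, 209.7]]
arm under y.03 [[286.1, 205.3]]
```

The buffers check out at my stand frame to about 1 mm, and the tote still stops about 12 mm short. I'll release it and push low on its outer wall with shut fingers, in case the pinch is what's causing this.

```bash
python3 -m jog '[{"linear":[0,-0.1,0],"roll":0},{"linear":[0,0,0],"roll":0},{"linear":[0,0,0],"roll":0},{"linear":[0,0,-0.5],"roll":0},{"linear":[0,0,-0.8],"roll":0},{"linear":[0,-0.5,-0.1],"roll":0},{"linear":[0,-0.5,0],"roll":0},{"linear":[0,0,0],"roll":0}]' -0.5
python3 -m jog '[{"linear":[0,0,0.8],"roll":0},{"linear":[0,0,0.6],"roll":0},{"linear":[0,0,0.2],"roll":0},{"linear":[0,0.2,0],"roll":0},{"linear":[0,0.2,0],"roll":0},{"linear":[0,0.1,0],"roll":0},{"linear":[0,0.1,0],"roll":0},{"linear":[0,0.1,0],"roll":0},{"linear":[0,0,0],"roll":0}]' -1
python3 - <<'E'
from h import *
s=env.observe();print(s["wrist_torque"],s["ft_force"],s["position"])
E
```

```text
time_s: 7.8
position: [0.5702, -0.0538, 0.1993]
tool_rot: [[-0.981, -0.195, 0.001], [-0.195, 0.981, -0.001], [-0.001, -0.001, -1.0]]
ft_force: [-0.3, 0.9, -0.8]
grip_width: 0.0217
gripper_force: 0.0
time_s: 8.55
position: [0.5661, -0.0297, 0.1372]
tool_rot: [[-0.981, -0.196, 0.006], [-0.196, 0.98, -0.012], [-0.004, -0.013, -1.0]]
ft_force: [3.3, -30.0, -3.1]
grip_width: -0.0004
gripper_force: 14.9
[-4.30232252e+00 -3.52613692e-01 -3.07070746e-03] [  3.29993797 -29.97097398  -3.10458547] [ 0.56609939 -0.02969069  0.1371734 ]
```

```bash
python3 - <<'E' | tail -8
from m import *
x=np.array([.9796,.2011]);y=np.array([-.2011,.9796]);O=np.array([.535,.1195])
def show(n,a,b):
    for p in tri(A(a),B(b)): print(n,((p[:2]-O)@x).round(4),((p[:2]-O)@y).round(4),"z above riser",(p[2]-.123).round(4),"err",p[3].round(4))
show("rear rim far,near",[(92,98),(145,376)],[(230,48),(122,238)])
show("lip far,near",[(245,68),(303,340)],[(378,75),(270,285)])
show("handle",[(47,170),(80,328)],[(158,78),(97,178)])
show("tote",[(350,40),(413,352)],[(475,145),(372,382)])
E
```

```text
rear rim far,near 0.1023 0.1019 z above riser 0.1073 err 0.0017
rear rim far,near -0.1029 0.1034 z above riser 0.1023 err 0.001
lip far,near 0.0987 -0.0155 z above riser 0.1181 err 0.0084
lip far,near -0.1019 -0.0096 z above riser 0.0952 err 0.0016
handle 0.0588 0.1446 z above riser 0.1003 err 0.0015
handle -0.0605 0.1413 z above riser 0.1083 err 0.0003
tote 0.1227 -0.0943 z above riser 0.0477 err 0.0002
tote -0.12 -0.0895 z above riser 0.0403 err 0.0033
```

```bash
python3 -m jog '[{"linear":[0,-0.3,0],"roll":0},{"linear":[0,-0.1,0],"roll":0},{"linear":[0.8,0,0],"roll":0},{"linear":[0.8,0,0],"roll":0},{"linear":[0.8,0,0],"roll":0},{"linear":[0,0,0],"roll":0},{"linear":[0,0.15,0],"roll":0},{"linear":[0,0.1,0],"roll":0},{"linear":[0,0.1,0],"roll":0},{"linear":[0,0,0],"roll":0},{"linear":[0,0,0],"roll":0}]'
python3 - <<'E'
from h import *
s=env.observe();p=s["position"][:2]-np.array([.535,.1195]);print(s["wrist_torque"],s["ft_force"],p@[.9796,.2011],p@[-.2011,.9796])
E
```

```text
time_s: 9.47
position: [0.4715, -0.0488, 0.1359]
tool_rot: [[-0.98, -0.198, 0.001], [-0.198, 0.98, -0.009], [0.001, -0.009, -1.0]]
ft_force: [-8.1, -25.1, 4.4]
grip_width: -0.0002
gripper_force: 12.1
[-3.64785048  1.07659138  0.14415621] [ -8.1258261  -25.0876039    4.39141246] -0.09602333056276764 -0.152054814093752
```

Run:
```python
from h import *
im=cv2.imread("pics/scene0.png");hs=cv2.cvtColor(im,cv2.COLOR_BGR2HSV);cs=optics.calibration("scene")
x=np.array([.9796,.2011]);y=np.array([-.2011,.9796]);O=[.535,.1195];f=lambda a,b,z:np.r_[np.array(O)+a*x+b*y,.123+z]
for z in(.105,.06,.05,.04,.03): print("rear near corner z",z,proj(cs,[f(-.104,.102,z)]).round(1).tolist())
for r in range(180,208,2): print(r,[("%d/%d"%(hs[r,u,0],hs[r,u,2]) if hs[r,u,1]>60 else "-%d"%hs[r,u,2]) for u in range(256,284,2)])
```

```text
rear near corner z 0.105 [[265.2, 183.9]]
rear near corner z 0.06 [[266.7, 194.2]]
rear near corner z 0.05 [[267.0, 196.3]]
rear near corner z 0.04 [[267.3, 198.5]]
rear near corner z 0.03 [[267.6, 200.6]]
180 ['19/232', '19/230', '-198', '-181', '-175', '-151', '-109', '-79', '-78', '-78', '-85', '-176', '-226', '-230']
182 ['19/228', '-216', '-178', '-178', '-158', '-134', '-96', '-81', '-79', '-78', '-121', '-213', '-229', '-234']
184 ['19/226', '-190', '-179', '-177', '-137', '-123', '-130', '-132', '-118', '-103', '-177', '-226', '-227', '-228']
186 ['-212', '-179', '-179', '-174', '-121', '-87', '-87', '-99', '-113', '-127', '-150', '-178', '-197', '-221']
188 ['-182', '-179', '-179', '-159', '-113', '-89', '-84', '-84', '-83', '-86', '-92', '-105', '-122', '-141']
190 ['-181', '-180', '-175', '-132', '-123', '-95', '-84', '-86', '-92', '-87', '-84', '-83', '-84', '-87']
192 ['-180', '-178', '-142', '-121', '-149', '-117', '-85', '-114', '-167', '-162', '-133', '-111', '-91', '-85']
194 ['-181', '-179', '-142', '-121', '-135', '-114', '-85', '-110', '-152', '-165', '-175', '-177', '-170', '-150']
196 ['-180', '-182', '-175', '-145', '-137', '-116', '-85', '-92', '-106', '-109', '-120', '-140', '-160', '-169']
198 ['-179', '-180', '-181', '-180', '-180', '-158', '-92', '-90', '-106', '-108', '-106', '-106', '-107', '-113']
200 ['-181', '-180', '-180', '-181', '-181', '-178', '-162', '-125', '-104', '-107', '-108', '-108', '-107', '-105']
202 ['-181', '-181', '-180', '-181', '-181', '-182', '-176', '-126', '-105', '-106', '-105', '-105', '-105', '-103']
204 ['-181', '-181', '-182', '-181', '-180', '-180', '-160', '-120', '-108', '-104', '-105', '-105', '-104', '-101']
206 ['-180', '-181', '-181', '-180', '-180', '-178', '-136', '-128', '-111', '-105', '-105', '-104', '-105', '-100']
```

The tote still stops at the same point. The numbers suggest its rim is meeting the skip's sloping front at home. I'll go to the handle and ease the skip just past its catch to the ajar rest, which should free the tote and test this.

```bash
python3 -m jog '[{"linear":[0,-0.4,0],"roll":0},{"linear":[0,0,-1],"roll":0},{"linear":[0,0,-1],"roll":0},{"linear":[0,0,-1],"roll":0},{"linear":[0,0,-1],"roll":0},{"linear":[-0.4,0.9,0],"roll":0},{"linear":[-0.4,0.9,0],"roll":0},{"linear":[-0.4,0.9,0],"roll":0},{"linear":[-0.4,0.9,0],"roll":0},{"linear":[-0.4,0.9,0],"roll":0},{"linear":[-0.4,0.9,0],"roll":0},{"linear":[0,0.9,0],"roll":0}]' -0.3
python3 -m jog '[{"linear":[0,0.9,0],"roll":0},{"linear":[0,0.5,0],"roll":0},{"linear":[0,0,0],"roll":0},{"linear":[0,0,0],"roll":0}]'
python3 - <<'E'
from h import *
s=env.observe();p=s["position"][:2]-np.array([.535,.1195]);print(p@[.9796,.2011],p@[-.2011,.9796],s["position"],s["tool_rot"][:2,0])
# find handle (dark) from wrist
c=optics.calibration("wrist");im=optics.get_image("wrist");cv2.imwrite("pics/w5.png",im[:,:,::-1])
x=np.array([.9796,.2011]);y=np.array([-.2011,.9796]);O=np.array([.535,.1195])
f=lambda a,b,z:np.r_[O+a*x+b*y,.123+z]
print("pred handle -,mid",proj(c,[f(-.054,.143,.102),f(-.03,.143,.102),f(0,.143,.102)]).round(1).tolist())
g=im.max(2)
for a in(-.045,-.03):
    u,v=proj(c,[f(a,.143,.108)])[0];v=int(round(v));print(v,[(uu,int(g[v,uu])) for uu in range(int(u)-40,int(u)+40,4)])
E
```

```text
time_s: 10.47
position: [0.5195, 0.2085, 0.2944]
tool_rot: [[-0.98, -0.198, 0.001], [-0.198, 0.98, 0.001], [-0.001, 0.0, -1.0]]
ft_force: [0.7, -0.7, 0.7]
grip_width: 0.0296
gripper_force: 0.0
time_s: 10.8
position: [0.5068, 0.2616, 0.2949]
tool_rot: [[-0.98, -0.2, 0.0], [-0.2, 0.98, 0.0], [-0.0, 0.0, -1.0]]
ft_force: [-0.1, -0.0, 0.6]
grip_width: 0.0297
gripper_force: 0.0
0.00095463050622073 0.14484116867618393 [0.50680921 0.26157023 0.29493712] [-0.97982161 -0.19987368]
pred handle -,mid [[309.1, 127.0], [309.2, 163.2], [309.4, 205.2]]
142 [(269, 96), (273, 95), (277, 97), (281, 94), (285, 98), (289, 98), (293, 96), (297, 97), (301, 67), (305, 47), (309, 48), (313, 47), (317, 47), (321, 117), (325, 122), (329, 130), (333, 149), (337, 226), (341, 186), (345, 229)]
165 [(269, 172), (273, 181), (277, 175), (281, 178), (285, 177), (289, 173), (293, 178), (297, 172), (301, 78), (305, 52), (309, 52), (313, 57), (317, 57), (321, 192), (325, 207), (329, 210), (333, 179), (337, 250), (341, 250), (345, 250)]
```

```bash
python3 -m jog '[{"linear":[0,-0.03,0.6],"roll":0},{"linear":[0,0,0.6],"roll":0},{"linear":[0,0,0.6],"roll":0},{"linear":[0,0,0.42],"roll":0},{"linear":[0,0,0],"roll":0},{"linear":[0,0,0],"roll":0}]'
python3 -m jog '[{"linear":[0,0,0],"roll":0},{"linear":[0,0,0],"roll":0},{"linear":[0,0,0],"roll":0},{"linear":[0,0,0],"roll":0}]' -1 40
python3 - <<'E'
from h import *
s=env.observe();print(s["wrist_torque"],s["position"])
import math
for th in [0,.05,.1,.15,.2,.24,.3]+[.4+.1*i for i in range(18)]:
    a=math.atan2(18,143)+th; print(round(th,2),"y",round(144.1*math.cos(a)-143,1),"z",round(144.1*math.sin(a)-18,1),end=" | ")
E
```

```text
time_s: 11.35
position: [0.5077, 0.2578, 0.2063]
tool_rot: [[-0.981, -0.195, -0.001], [-0.195, 0.981, -0.0], [0.001, -0.0, -1.0]]
ft_force: [0.4, -0.3, 0.7]
grip_width: 0.0298
gripper_force: 0.0
time_s: 11.68
position: [0.5076, 0.2609, 0.208]
tool_rot: [[-0.98, -0.198, 0.003], [-0.198, 0.98, 0.006], [-0.004, 0.005, -1.0]]
ft_force: [-0.5, 12.5, 1.7]
grip_width: 0.0106
gripper_force: 39.0
[1.81508387 0.16356458 0.02290873] [0.50764913 0.26087394 0.20798228]
0 y -0.0 z -0.0 | 0.05 y -1.1 z 7.1 | 0.1 y -2.5 z 14.2 | 0.15 y -4.3 z 21.2 | 0.2 y -6.5 z 28.0 | 0.24 y -8.4 z 33.5 | 0.3 y -11.7 z 41.4 | 0.4 y -18.3 z 54.3 | 0.5 y -26.2 z 66.3 | 0.6 y -35.2 z 77.6 | 0.7 y -45.2 z 87.9 | 0.8 y -56.3 z 97.1 | 0.9 y -68.2 z 105.2 | 1.0 y -80.9 z 112.0 | 1.1 y -94.2 z 117.6 | 1.2 y -108.0 z 121.8 | 1.3 y -122.1 z 124.6 | 1.4 y -136.4 z 126.0 | 1.5 y -150.8 z 125.9 | 1.6 y -165.2 z 124.4 | 1.7 y -179.3 z 121.5 | 1.8 y -193.0 z 117.1 | 1.9 y -206.3 z 111.5 | 2.0 y -218.9 z 104.5 | 2.1 y -230.7 z 96.3 |
```

```bash
python3 -m jog '[{"linear":[0,0.08,0],"roll":0},{"linear":[0,-0.03,-0.18],"roll":0},{"linear":[0,-0.03,-0.175],"roll":0},{"linear":[0,-0.05,-0.175],"roll":0},{"linear":[0,-0.05,-0.17],"roll":0},{"linear":[0,-0.08,-0.21],"roll":0},{"linear":[0,0,0],"roll":0},{"linear":[0,0,0],"roll":0}]'
python3 - <<'E'
from h import *
s=env.observe();p=s["position"][:2]-np.array([.535,.1195]);print(p@[.9796,.2011],p@[-.2011,.9796],s["wrist_torque"])
E
```

```text
time_s: 12.35
position: [0.5095, 0.2512, 0.2433]
tool_rot: [[-0.981, -0.195, 0.002], [-0.195, 0.981, -0.002], [-0.002, -0.002, -1.0]]
ft_force: [4.7, -4.2, -6.7]
grip_width: 0.0106
gripper_force: 39.4
0.0014871648016263547 0.1341078175347609 [-0.51752838 -0.66540551  0.06030125]
```

```bash
python3 -m jog '[{"linear":[0,0.03,0.1],"roll":0},{"linear":[0,0,0],"roll":0},{"linear":[0,0,0],"roll":0},{"linear":[0,0,0],"roll":0},{"linear":[0,0,0],"roll":0}]' -0.3
python3 -m jog '[{"linear":[0,0,-0.5],"roll":0},{"linear":[0,0,-0.8],"roll":0},{"linear":[0,0,-0.8],"roll":0},{"linear":[0,-0.95,0],"roll":0},{"linear":[0,-0.95,0],"roll":0},{"linear":[0,-0.95,0],"roll":0},{"linear":[0,-0.95,0],"roll":0},{"linear":[0,-0.95,0],"roll":0},{"linear":[0,-0.95,0],"roll":0},{"linear":[0,-0.95,0],"roll":0},{"linear":[0,-0.95,0],"roll":0},{"linear":[0,0,0],"roll":0}]' -1
python3 - <<'E'
from h import *
s=env.observe();p=s["position"][:2]-np.array([.535,.1195]);print(p@[.9796,.2011],p@[-.2011,.9796],s["position"],s["tool_rot"][:2,0])
t=optics.get_image("top")[:,:,::-1];cv2.imwrite("pics/t6.png",t);ct=optics.calibration("top")
x=np.array([.9796,.2011]);y=np.array([-.2011,.9796]);O=np.array([.535,.1195])
hs=cv2.cvtColor(t,cv2.COLOR_BGR2HSV);m=cv2.inRange(hs,(105,150,60),(125,255,255));m[:130]=0;m[:,:290]=0;m[:,420:]=0
ys,xs=np.nonzero(m);h=cv2.convexHull(np.c_[xs,ys]).reshape(-1,2).astype(float);d=plane(ct,h,.171)[:,:2]-O
for a,b,c in zip(h.tolist(),d@x,d@y):print(a,b.round(4),c.round(4))
E
```

```text
time_s: 12.77
position: [0.5084, 0.2536, 0.239]
tool_rot: [[-0.98, -0.197, 0.001], [-0.197, 0.98, 0.0], [-0.001, 0.0, -1.0]]
ft_force: [-0.1, -0.9, 0.7]
grip_width: 0.0294
gripper_force: 0.0
time_s: 13.77
position: [0.5689, -0.0504, 0.3218]
tool_rot: [[-0.982, -0.191, -0.001], [-0.191, 0.982, -0.001], [0.001, -0.001, -1.0]]
ft_force: [-0.1, 0.6, -1.2]
grip_width: -0.0
gripper_force: 0.0
-0.0009086233703256147 -0.1732267305441322 [ 0.56894386 -0.05036588  0.32180758] [-0.98159282 -0.19098372]
[341.0, 149.0] 0.1152 -0.1362
[334.0, 197.0] -0.0259 -0.0823
[323.0, 231.0] -0.1186 -0.0281
[321.0, 233.0] -0.1231 -0.021
[319.0, 233.0] -0.1218 -0.0153
[307.0, 230.0] -0.1054 0.0175
[302.0, 155.0] 0.1229 -0.0159
[311.0, 153.0] 0.123 -0.044
[325.0, 150.0] 0.1229 -0.0878
[336.0, 148.0] 0.1216 -0.122
[341.0, 148.0] 0.1183 -0.1369
```

```bash
python3 -m jog '[{"linear":[0,0,0.9],"roll":-0.1},{"linear":[0,0,0.9],"roll":0},{"linear":[0,0,0.9],"roll":0},{"linear":[0,0,0.9],"roll":0},{"linear":[0,0,0.7],"roll":0},{"linear":[0,0,0.3],"roll":0},{"linear":[0,0.2,0],"roll":0},{"linear":[0,0.15,0],"roll":0},{"linear":[0,0.12,0],"roll":0},{"linear":[0,0.1,0],"roll":0},{"linear":[0,0.1,0],"roll":0},{"linear":[0,0,0],"roll":0}]'
python3 - <<'E'
from h import *
s=env.observe();p=s["position"][:2]-np.array([.535,.1195]);print(p@[.9796,.2011],p@[-.2011,.9796],s["wrist_torque"])
E
```

```text
time_s: 14.82
position: [0.5637, -0.0199, 0.1403]
tool_rot: [[-0.979, -0.205, 0.004], [-0.205, 0.979, -0.005], [-0.003, -0.006, -1.0]]
ft_force: [2.0, -11.2, -1.8]
grip_width: -0.0003
gripper_force: 5.6
0.00013467818782492494 -0.14229623565966742 [-1.67210451 -0.22980288 -0.03419436]
```

```bash
python3 -m jog '[{"linear":[0,0.06,0],"roll":0},{"linear":[0,0.06,0],"roll":0},{"linear":[0,0,0],"roll":0},{"linear":[0,0,0],"roll":0}]'
python3 - <<'E'
from h import *
s=env.observe();p=s["position"][:2]-np.array([.535,.1195]);print(p@[.9796,.2011],p@[-.2011,.9796],s["wrist_torque"],s["ft_force"])
# where is the handle now (top view): dark bar
t=optics.get_image("top");c=optics.calibration("top");x=np.array([.9796,.2011]);y=np.array([-.2011,.9796]);O=np.array([.535,.1195])
for n,yy,zz in(("0",.143,.225),("ajar",.1365,.2585)):
    u,v=proj(c,[np.r_[O+.02*x+yy*y,zz]])[0];v=int(round(v));print(n,u.round(1),v,[int(a) for a in t[v,int(u)-8:int(u)+9].max(1)])
E
```

```text
time_s: 15.15
position: [0.563, -0.0158, 0.1404]
tool_rot: [[-0.979, -0.205, 0.005], [-0.205, 0.979, -0.005], [-0.004, -0.006, -1.0]]
ft_force: [3.1, -13.2, -1.4]
grip_width: 0.0005
gripper_force: 7.1
0.0002609507647196134 -0.13821897125848645 [-2.0339365  -0.34771195 -0.02790515] [  3.12470861 -13.21683582  -1.40579956]
0 254.1 195 [248, 248, 248, 248, 245, 188, 191, 124, 54, 42, 42, 82, 191, 201, 201, 199, 195]
ajar 254.3 192 [248, 247, 246, 245, 199, 199, 183, 78, 44, 40, 53, 129, 194, 200, 200, 200, 201]
```

```bash
python3 -m jog '[{"linear":[0,0.06,0],"roll":0},{"linear":[0,0,0],"roll":0},{"linear":[0,0,0],"roll":0}]'
python3 - <<'E'
from h import *
s=env.observe();p=s["position"][:2]-np.array([.535,.1195]);print(p@[.9796,.2011],p@[-.2011,.9796],s["wrist_torque"],s["ft_force"])
E
```

```text
time_s: 15.45
position: [0.563, -0.0155, 0.1407]
tool_rot: [[-0.979, -0.204, 0.006], [-0.204, 0.979, -0.009], [-0.004, -0.01, -1.0]]
ft_force: [3.6, -24.3, 0.1]
grip_width: 0.0
gripper_force: 12.0
0.0002862234325813791 -0.13787951106511476 [-3.56070925 -0.37347418  0.03767101] [  3.55283873 -24.31045973   0.12397793]
```

```bash
python3 -m jog '[{"linear":[0,-0.5,0],"roll":0},{"linear":[0,0,-0.9],"roll":0},{"linear":[0,0,-0.9],"roll":0},{"linear":[0,0,-0.9],"roll":0},{"linear":[0,0,-0.9],"roll":0},{"linear":[0,0,-0.9],"roll":0},{"linear":[0,0.9,0],"roll":0},{"linear":[0,0.9,0],"roll":0},{"linear":[0,0.9,0],"roll":0},{"linear":[0,0.9,0],"roll":0},{"linear":[0,0.9,0],"roll":0},{"linear":[0,0.9,0],"roll":0}]' -0.3
python3 -m jog '[{"linear":[0,0.9,0],"roll":0},{"linear":[0,0.9,0],"roll":0},{"linear":[0,0,0],"roll":0},{"linear":[0,0,0],"roll":0}]'
python3 - <<'E'
from h import *
c=optics.calibration("wrist");im=optics.get_image("wrist");s=env.observe();p=s["position"][:2]-np.array([.535,.1195]);print(p@[.9796,.2011],p@[-.2011,.9796],s["position"],s["tool_rot"][:2,0])
x=np.array([.9796,.2011]);y=np.array([-.2011,.9796]);O=np.array([.535,.1195])
g=im.max(2)
for yy,zz in((.1345,.2585),):
  for a in(-.04,-.03):
    u,v=proj(c,[np.r_[O+a*x+yy*y,zz]])[0];v=int(round(v));print(u,v,[(uu,int(g[v,uu])) for uu in range(int(u)-32,int(u)+36,4)])
cs=optics.calibration("scene");im=optics.get_image("scene")[:,:,::-1];hs=cv2.cvtColor(im,cv2.COLOR_BGR2HSV)
m=cv2.inRange(hs,(105,100,60),(125,255,255))
for r in range(206,240,3):
    q=np.nonzero(m[r,270:420])[0]; print(r,270+q.min() if len(q) else None,270+q.max() if len(q) else None,end=" | ")
f=lambda a,b,z:np.r_[O+a*x+b*y,.123+z]
print([proj(cs,[f(-.123,b,z)]).round(1).tolist() for b in(.034,-.126) for z in(0,.048)])
E
```

```text
time_s: 16.45
position: [0.5198, 0.1828, 0.3201]
tool_rot: [[-0.979, -0.206, 0.002], [-0.206, 0.979, 0.001], [-0.002, 0.0, -1.0]]
ft_force: [0.5, 0.3, -0.1]
grip_width: 0.0298
gripper_force: 0.0
time_s: 16.78
position: [0.5051, 0.253, 0.3197]
tool_rot: [[-0.978, -0.209, 0.002], [-0.209, 0.978, 0.001], [-0.002, 0.0, -1.0]]
ft_force: [0.4, -1.9, -0.0]
grip_width: 0.03
gripper_force: 0.0
-0.0022230929216733204 0.1354289435045602 [0.50558918 0.25171154 0.31952003] [-0.97834209 -0.20698836]
308.89842854954577 156 [(276, 61), (280, 58), (284, 100), (288, 176), (292, 174), (296, 110), (300, 48), (304, 50), (308, 52), (312, 53), (316, 53), (320, 210), (324, 205), (328, 209), (332, 211), (336, 212), (340, 161)]
308.8265184290037 171 [(276, 55), (280, 56), (284, 83), (288, 178), (292, 180), (296, 147), (300, 37), (304, 44), (308, 45), (312, 44), (316, 47), (320, 182), (324, 204), (328, 207), (332, 207), (336, 209), (340, 217)]
206 287 345 | 209 288 344 | 212 290 343 | 215 289 341 | 218 297 340 | 221 306 339 | 224 None None | 227 None None | 230 None None | 233 None None | 236 None None | 239 None None | [[[287.0, 217.7]], [[286.1, 207.7]], [[338.5, 232.7]], [[339.1, 222.9]]]
```

```bash
python3 -m jog '[{"linear":[0,0,0.6],"roll":0},{"linear":[0,0,0.6],"roll":0},{"linear":[0,0,0.5],"roll":0},{"linear":[0,0,0.3],"roll":0},{"linear":[0,0,0],"roll":0},{"linear":[0,0,0],"roll":0}]'
python3 -m jog '[{"linear":[0,0,0],"roll":0},{"linear":[0,0,0],"roll":0},{"linear":[0,0,0],"roll":0},{"linear":[0,0,0],"roll":0}]' -1 40
cat > ang.py <<'E'
from h import *
import math
s=env.observe();p=s["position"][:2]-np.array([.535,.1195]);Y=p@[-.2011,.9796];Z=s["position"][2]+.019-.207
print("x",(p@[.9796,.2011]).round(4),"y",Y.round(4),"z",Z.round(4),"r",math.hypot(Y,Z),"theta",math.atan2(Z,Y)-.1252, s["ft_force"].round(1))
E
python3 ang.py
```

```text
time_s: 17.38
position: [0.5065, 0.2501, 0.239]
tool_rot: [[-0.979, -0.204, -0.0], [-0.204, 0.979, -0.0], [0.0, -0.0, -1.0]]
ft_force: [-0.4, -0.2, 0.1]
grip_width: 0.0299
gripper_force: 0.0
time_s: 17.72
position: [0.5067, 0.2512, 0.2397]
tool_rot: [[-0.979, -0.205, 0.003], [-0.205, 0.979, 0.001], [-0.003, 0.0, -1.0]]
ft_force: [1.4, 1.3, 3.8]
grip_width: 0.0106
gripper_force: 39.2
x -0.0013 y 0.1347 z 0.0517 r 0.14427552237201488 theta 0.24121874729423295 [1.4 1.3 3.8]
```

Skip at 0.241 rad, ajar, with the tote docked. Before tipping I'll press it gently towards home to see whether it clears the docked tote.

```bash
python3 -m jog '[{"linear":[0,0.03,0.08],"roll":0},{"linear":[0,0.03,0.1],"roll":0},{"linear":[0,0,0],"roll":0},{"linear":[0,0,0],"roll":0}]'; python3 ang.py
```

```text
time_s: 18.05
position: [0.5068, 0.2522, 0.2377]
tool_rot: [[-0.979, -0.205, 0.01], [-0.205, 0.979, -0.001], [-0.01, -0.003, -1.0]]
ft_force: [-9.3, -10.8, 37.8]
grip_width: 0.0107
gripper_force: 42.1
x -0.001 y 0.1357 z 0.0497 r 0.1445044815492216 theta 0.22592975786197958 [ -9.3 -10.8  37.8]
```

Pressing with 38 N stops at 0.226 rad, so the skip and the docked tote do interfere. With the skip tipped I'll be able to see and measure the back of the tote. Tipping now along the arc.

```bash
python3 -m jog '[{"linear":[0,-0.06,-0.18],"roll":0},{"linear":[0,-0.08,-0.17],"roll":0},{"linear":[0,-0.08,-0.17],"roll":0},{"linear":[0,-0.09,-0.18],"roll":0},{"linear":[0,-0.14,-0.195],"roll":0},{"linear":[0,-0.14,-0.195],"roll":0},{"linear":[0,-0.14,-0.195],"roll":0},{"linear":[0,-0.18,-0.16],"roll":0},{"linear":[0,-0.175,-0.16],"roll":0},{"linear":[0,-0.175,-0.16],"roll":0},{"linear":[0,0,0],"roll":0}]'; python3 ang.py
```

```text
time_s: 18.97
position: [0.5161, 0.2043, 0.303]
tool_rot: [[-0.979, -0.206, 0.001], [-0.206, 0.979, 0.002], [-0.001, 0.002, -1.0]]
ft_force: [-0.8, 7.4, 4.6]
grip_width: 0.0105
gripper_force: 39.7
x -0.0014 y 0.0869 z 0.115 r 0.14412426578498705 theta 0.7987210679512011 [-0.8  7.4  4.6]
```

```bash
python3 -m jog '[{"linear":[0,-0.205,-0.125],"roll":0},{"linear":[0,-0.205,-0.125],"roll":0},{"linear":[0,-0.205,-0.125],"roll":0},{"linear":[0,-0.225,-0.08],"roll":0},{"linear":[0,-0.225,-0.08],"roll":0},{"linear":[0,-0.225,-0.08],"roll":0},{"linear":[0,-0.235,-0.035],"roll":0},{"linear":[0,-0.235,-0.035],"roll":0},{"linear":[0,-0.24,-0.035],"roll":0},{"linear":[0,0,0],"roll":0}]'; python3 ang.py
python3 -m jog '[{"linear":[0,-0.24,0.01],"roll":0},{"linear":[0,-0.24,0.015],"roll":0},{"linear":[0,-0.24,0.015],"roll":0},{"linear":[0,-0.23,0.06],"roll":0},{"linear":[0,-0.23,0.06],"roll":0},{"linear":[0,-0.23,0.065],"roll":0},{"linear":[0,-0.215,0.105],"roll":0},{"linear":[0,-0.215,0.105],"roll":0},{"linear":[0,-0.215,0.105],"roll":0},{"linear":[0,0,0],"roll":0}]'; python3 ang.py
```

```text
time_s: 19.8
position: [0.5321, 0.1248, 0.3323]
tool_rot: [[-0.979, -0.205, 0.001], [-0.205, 0.979, -0.0], [-0.001, -0.0, -1.0]]
ft_force: [-5.0, 0.4, 11.6]
grip_width: 0.0101
gripper_force: 42.1
x -0.0017 y 0.0058 z 0.1443 r 0.14442055826598824 theta 1.4053547531911028 [-5.   0.4 11.6]
time_s: 20.63
position: [0.5489, 0.0434, 0.3077]
tool_rot: [[-0.979, -0.204, -0.004], [-0.204, 0.979, -0.001], [0.004, -0.0, -1.0]]
ft_force: [-4.7, -2.2, 1.6]
grip_width: 0.0104
gripper_force: 42.5
x -0.0017 y -0.0773 z 0.1197 r 0.14247303078738516 theta 2.0192773730150986 [-4.7 -2.2  1.6]
```

Now to the stop, dwell, then check contents and the tote's back edge.

```bash
python3 -m jog '[{"linear":[0,-0.15,0.1],"roll":0},{"linear":[0,-0.15,0.11],"roll":0},{"linear":[0,-0.12,0.12],"roll":0},{"linear":[0,-0.02,0.03],"roll":0},{"linear":[0,0,0],"roll":0},{"linear":[0,0,0],"roll":0},{"linear":[0,0,0],"roll":0},{"linear":[0,0,0],"roll":0},{"linear":[0,0,0],"roll":0},{"linear":[0,0,0],"roll":0},{"linear":[0,0,0],"roll":0},{"linear":[0,0,0],"roll":0}]'; python3 ang.py
python3 - <<'E'
from h import *
x=np.array([.9796,.2011]);y=np.array([-.2011,.9796]);O=np.array([.535,.1195])
for n in("top","scene","wrist"):
    c=optics.calibration(n);im=optics.get_image(n)[:,:,::-1];cv2.imwrite(f"pics/{n}7.png",im);hs=cv2.cvtColor(im,cv2.COLOR_BGR2HSV)
    f=lambda a,b,z:np.r_[O+a*x+b*y,.123+z]
    if n!="wrist":
        # sample grid (stand coords) at z=.171 plane : colour classes
        print(n,"rows y .06..-.14 ; cols x -.14.. .14")
        for b in np.arange(.06,-.145,-.01):
            l=""
            for a in np.arange(-.14,.1401,.01):
                u,v=proj(c,[f(a,b,.03)])[0];h,s_,vv=[int(q) for q in hs[int(round(v)),int(round(u))]]
                l+= "B" if 100<h<128 and s_>110 else "G" if 60<h<95 and s_>60 else "w" if 10<h<28 and s_>60 else "K" if vv<60 else "." if vv<150 else "#"
            print("%6.3f"%b,l)
E
```

```text
time_s: 21.63
position: [0.552, 0.0295, 0.2962]
tool_rot: [[-0.978, -0.207, -0.0], [-0.207, 0.978, 0.002], [-0.0, 0.002, -1.0]]
ft_force: [-10.4, 7.5, 14.6]
grip_width: 0.0104
gripper_force: 44.5
x -0.0015 y -0.0916 z 0.1082 r 0.14175754181163 theta 2.1483851643720313 [-10.4   7.5  14.6]
top rows y .06..-.14 ; cols x -.14.. .14
 0.060 w..#####....#..#..######....#
 0.050 ...##.##################....#
 0.040 ###....Bwwwww#ww#ww...w..ww.#
 0.030 #####..GG.GG.GG.GG.GG.GGBGGG.
 0.020 #######..G..#.GGGGGGGGGGGGGGG
 0.010 #########..#####.GGGGGGGGGGGG
-0.000 ###########.#######GGGGGGGGGG
-0.010 ############...#######GGGGGGG
-0.020 ############.###########.GGGG
-0.030 #################...#######..
-0.040 ###########.#####GGK...######
-0.050 ###########.####.GGKKK...####
-0.060 ################GGKKKKG..#..#
-0.070 ##########.#####GGKKKK..#####
-0.080 ###############BBGKKK...#####
-0.090 ###############BBKKK....#####
-0.100 ..#######.####.KKKK....######
-0.110 ....##########BBBKK....######
-0.120 wwB......####BBBBKK....######
-0.130 wwww..###..##wwwwwK...#######
-0.140 wwwww.#######wwwwwK...#######
scene rows y .06..-.14 ; cols x -.14.. .14
 0.060 .......#........GGGGGGGGGGGGG
 0.050 .......###........GGGGGGGGGGG
 0.040 ....B..#B..........GGGGGGGGGG
 0.030 w..B.................GGGGGGGG
 0.020 .B.B..................GGGGGGG
 0.010 ...B........................G
-0.000 ...BB.B.....................G
-0.010 ....BBBB........G...........G
-0.020 ....BBBBBB.....GGG..........G
-0.030 ...BBBBBBBBB...GGG...........
-0.040 ......B..BBBB.K.KKKKK..KKKKK.
-0.050 ..............KKKKKKKK..KKKKK
-0.060 ...............BBBBBBBBBBBB..
-0.070 ..............BBBBBBBBBBBBB..
-0.080 ...B.........#BBBBBBBBBBBBBBB
-0.090 ...B#........#BBBBBBBBBBBBBBB
-0.100 ...B#........#BBBBBBBBBBBBBBB
-0.110 ...BB.........BBBBBBBBBBBBBBB
-0.120 ...............BBBBBBBBBBBBB.
-0.130 w.wwwwww.wwwwwwwww.w.w.www...
-0.140 wwwwwwwwwwwwwwwwwwwwwwwwww...
```

Run:
```python
from h import *
x=np.array([.9796,.2011]);y=np.array([-.2011,.9796]);O=np.array([.535,.1195])
c=optics.calibration("top");im=cv2.imread("pics/top7.png")
f=lambda a,b,z:np.r_[O+a*x+b*y,.123+z]
for a in(-.08,-.07,-.06,-.03,.03,.07,.1):
    print(a,[(round(b*1000),[int(q) for q in cv2.getRectSubPix(im,(1,1),tuple(map(float,proj(c,[f(a,b,.048)])[0])))[0,0]]) for b in np.arange(.052,.018,-.003)])
```

```text
-0.08 [(52, [184, 175, 156]), (49, [208, 196, 175]), (46, [210, 199, 177]), (43, [172, 162, 145]), (40, [85, 78, 70]), (37, [98, 57, 37]), (34, [189, 95, 46]), (31, [137, 103, 66]), (28, [110, 117, 105]), (25, [123, 136, 134]), (22, [135, 148, 148]), (19, [143, 157, 157])]
-0.07 [(52, [205, 194, 173]), (49, [211, 200, 177]), (46, [213, 201, 179]), (43, [189, 178, 159]), (40, [85, 78, 69]), (37, [109, 62, 41]), (34, [218, 114, 50]), (31, [143, 104, 52]), (28, [84, 96, 55]), (25, [86, 100, 78]), (22, [118, 129, 127]), (19, [133, 145, 145])]
-0.06 [(52, [206, 195, 173]), (49, [206, 196, 175]), (46, [211, 201, 181]), (43, [177, 173, 160]), (40, [137, 161, 170]), (37, [167, 181, 189]), (34, [191, 138, 108]), (31, [144, 108, 59]), (28, [86, 97, 54]), (25, [76, 95, 54]), (22, [80, 97, 64]), (19, [97, 110, 95])]
-0.03 [(52, [212, 201, 178]), (49, [211, 200, 177]), (46, [209, 199, 177]), (43, [186, 184, 168]), (40, [146, 171, 178]), (37, [168, 189, 199]), (34, [192, 139, 111]), (31, [145, 107, 58]), (28, [88, 98, 56]), (25, [91, 109, 79]), (22, [123, 137, 128]), (19, [138, 151, 150])]
0.03 [(52, [205, 194, 171]), (49, [207, 195, 172]), (46, [207, 195, 174]), (43, [187, 182, 167]), (40, [143, 165, 171]), (37, [169, 197, 208]), (34, [197, 141, 115]), (31, [150, 110, 58]), (28, [89, 99, 53]), (25, [78, 98, 53]), (22, [79, 99, 54]), (19, [80, 99, 55])]
0.07 [(52, [180, 170, 151]), (49, [198, 187, 167]), (46, [209, 198, 175]), (43, [174, 165, 147]), (40, [104, 104, 100]), (37, [102, 80, 71]), (34, [171, 97, 57]), (31, [153, 104, 53]), (28, [90, 98, 53]), (25, [78, 98, 53]), (22, [79, 98, 54]), (19, [79, 98, 55])]
0.1 [(52, [109, 103, 93]), (49, [110, 103, 92]), (46, [109, 103, 92]), (43, [106, 103, 95]), (40, [100, 109, 113]), (37, [134, 117, 114]), (34, [188, 120, 84]), (31, [157, 110, 60]), (28, [92, 100, 54]), (25, [77, 98, 54]), (22, [77, 98, 53]), (19, [77, 98, 53])]
```

The tote's back edge sits at y≈36 mm against the buffers (dark at 37–42 mm at x=±70), square and centred, and the skip is at its stop. Easing it back now.

```bash
python3 -m jog '[{"linear":[0,0.14,-0.15],"roll":0},{"linear":[0,0.15,-0.11],"roll":0},{"linear":[0,0.15,-0.1],"roll":0},{"linear":[0,0.215,-0.105],"roll":0},{"linear":[0,0.215,-0.105],"roll":0},{"linear":[0,0.215,-0.105],"roll":0},{"linear":[0,0.23,-0.065],"roll":0},{"linear":[0,0.23,-0.06],"roll":0},{"linear":[0,0.23,-0.06],"roll":0},{"linear":[0,0.24,-0.015],"roll":0},{"linear":[0,0.24,-0.015],"roll":0},{"linear":[0,0.24,-0.01],"roll":0}]'; python3 ang.py
python3 -m jog '[{"linear":[0,0.24,0.035],"roll":0},{"linear":[0,0.235,0.035],"roll":0},{"linear":[0,0.235,0.035],"roll":0},{"linear":[0,0.225,0.08],"roll":0},{"linear":[0,0.225,0.08],"roll":0},{"linear":[0,0.225,0.08],"roll":0},{"linear":[0,0.205,0.125],"roll":0},{"linear":[0,0.205,0.125],"roll":0},{"linear":[0,0.205,0.125],"roll":0},{"linear":[0,0,0],"roll":0}]'; python3 ang.py
```

```text
time_s: 22.78
position: [0.5326, 0.1256, 0.3315]
tool_rot: [[-0.979, -0.205, 0.002], [-0.205, 0.979, -0.002], [-0.002, -0.002, -1.0]]
ft_force: [-1.3, -1.6, 2.2]
grip_width: 0.0104
gripper_force: 42.4
x -0.0011 y 0.0065 z 0.1435 r 0.14369331499538235 theta 1.4002813003606185 [-1.3 -1.6  2.2]
time_s: 23.62
position: [0.5161, 0.206, 0.3009]
tool_rot: [[-0.978, -0.207, 0.001], [-0.207, 0.978, 0.002], [-0.001, 0.001, -1.0]]
ft_force: [3.0, 3.4, 2.4]
grip_width: 0.0105
gripper_force: 44.1
x -0.0011 y 0.0885 z 0.1129 r 0.14345053264144247 theta 0.7804525163458471 [3.  3.4 2.4]
```

```bash
python3 -m jog '[{"linear":[0,0.175,0.16],"roll":0},{"linear":[0,0.175,0.16],"roll":0},{"linear":[0,0.18,0.16],"roll":0},{"linear":[0,0.14,0.195],"roll":0},{"linear":[0,0.14,0.195],"roll":0},{"linear":[0,0.14,0.195],"roll":0},{"linear":[0,0.09,0.18],"roll":0},{"linear":[0,0.08,0.17],"roll":0},{"linear":[0,0,0],"roll":0},{"linear":[0,0,0],"roll":0}]'; python3 ang.py
python3 - <<'E'
from h import *
x=np.array([.9796,.2011]);y=np.array([-.2011,.9796]);O=np.array([.535,.1195])
for n in("top","scene"):
    c=optics.calibration(n);im=optics.get_image(n)[:,:,::-1];cv2.imwrite(f"pics/{n}8.png",im);hs=cv2.cvtColor(im,cv2.COLOR_BGR2HSV)
    f=lambda a,b,z:np.r_[O+a*x+b*y,.123+z]
    print(n)
    for b in np.arange(.11,-.135,-.01):
        l=""
        for a in np.arange(-.14,.1401,.01):
            u,v=proj(c,[f(a,b,.03 if b<0.01 else .06)])[0];h,s_,vv=[int(q) for q in hs[int(round(v)),int(round(u))]]
            l+= "B" if 100<h<128 and s_>110 else "G" if 60<h<95 and s_>60 else "w" if 10<h<28 and s_>60 else "K" if vv<60 else "." if vv<150 else "#"
        print("%6.3f"%b,l)
E
```

```text
time_s: 24.45
position: [0.5073, 0.2488, 0.2443]
tool_rot: [[-0.979, -0.206, 0.001], [-0.206, 0.979, 0.001], [-0.001, 0.001, -1.0]]
ft_force: [6.2, 3.5, -0.6]
grip_width: 0.0107
gripper_force: 46.5
x -0.0011 y 0.1322 z 0.0563 r 0.14370227938434643 theta 0.2775424777603418 [ 6.2  3.5 -0.6]
top
 0.110 w.#....############.##..#....
 0.100 w#..G..............KK.......w
 0.090 w#..GGGGGGGGGGGGGK.KGKKGGGGww
 0.080 w...GGGGGGGGGGGGGGGGGGGGGGG.w
 0.070 w...GGGGGGGGGGGGGGGGGGGGGGG..
 0.060 w...GGGGGGGGGGGGGGGGGGGGGGG#.
 0.050 w.#.GGGGGGGGGGGGGGGGGGGGGGG#w
 0.040 w.#.GGGGGGGGGGGGGGGGGGGGGGG.w
 0.030 ww#.GGGGGGGGGGGGGGGGGGGGGGG#.
 0.020 ww#BGGGGGGGGGGGGGGGGGGGGGGG#w
 0.010 ww#.GGGGGGGGGGGGGGGGGGGGGGG#.
 0.000 ww...GGGGGGGGGGGGGGGGGGGGGG..
-0.010 ww.#BGGGGGGGGGGGGGGGGGGGGGGK#
-0.020 wwBBB.BBBBB.GBB.BB.B.GBBBBB.w
-0.030 wwBBBBBBBBBBBBBKKKKKKKKKKBBBw
-0.040 wwBBBBBBBBBBBBBKKKKKKKKKKBBBw
-0.050 wwBBB#########BKKKKKK.KKBBB#w
-0.060 wwBBB#########BBBBBBBBBBBBBBw
-0.070 wwBBB#########BBBBBBBBBBBBBBw
-0.080 wwBBB##.######BBBBBBBBBBBBB#w
-0.090 wwBBB#########BBBBBBBBBBBBB.w
-0.100 wwBBB#####BB##BBBBBBBB
[... 349 characters left out ...]
.050 ........G..GGGGGGGGGGG.......
 0.040 .....#..G.GGGGG.GGGGGG.......
 0.030 .....#..GGGGGGGGGGGGGGGG.....
 0.020 ........GGGGGGGGGGGGGGGGG....
 0.010 .B...#..GGGGGGGGGGGGGGGGGGG..
 0.000 ...BB..............BBBBBB.BB.
-0.010 ...BB.......BBBBBBBBBBBBB.BBB
-0.020 ...BB........B.............BB
-0.030 ...BBBBBBBBBBB.............BB
-0.040 ...BBBBBBBBBB..............BB
-0.050 ...B##########.......K...BBBB
-0.060 ...B###.######BBBBBBBBBBBBBBB
-0.070 ...B##########BBBBBBBBBBBBBBB
-0.080 ....###.######BBBBBBBBBBBBBBB
-0.090 ....##########BBBBBBBBBBBBBBB
-0.100 ....##########BBBBBBBBBBBBBBB
-0.110 ....BBBBBBBBBBBBBBBBBBBBBBBBB
-0.120 ....BBB.........BBBBBBBBBB.B.
-0.130 w.wwwwwwwwwwwwwwww.w.w#www...
```

Tags and brick are both in the tote and the skip is empty. I'll ease it down and press gently, watching the force.

```bash
python3 -m jog '[{"linear":[0,0.04,0.12],"roll":0},{"linear":[0,0.03,0.1],"roll":0},{"linear":[0,0.02,0.06],"roll":0},{"linear":[0,0,0],"roll":0},{"linear":[0,0,0],"roll":0}]'; python3 ang.py
```

```text
time_s: 24.97
position: [0.507, 0.2518, 0.2373]
tool_rot: [[-0.979, -0.205, 0.007], [-0.205, 0.979, 0.001], [-0.007, -0.0, -1.0]]
ft_force: [-1.9, -0.2, 24.1]
grip_width: 0.0104
gripper_force: 49.0
x -0.0008 y 0.1353 z 0.0493 r 0.14399584508944885 theta 0.22448731010578019 [-1.9 -0.2 24.1]
```

```bash
python3 -m jog '[{"linear":[0,-0.04,-0.12],"roll":0},{"linear":[0,0,0],"roll":0},{"linear":[0,0,0],"roll":0}]'; python3 -m jog '[{"linear":[0,0,0],"roll":0},{"linear":[0,0,0],"roll":0},{"linear":[0,0,0],"roll":0},{"linear":[0,0,-0.6],"roll":0},{"linear":[0,0,-0.8],"roll":0},{"linear":[0,0,-0.6],"roll":0},{"linear":[-0.13,-0.9,0],"roll":0},{"linear":[-0.13,-0.9,0],"roll":0},{"linear":[-0.13,-0.9,0],"roll":0},{"linear":[-0.13,-0.9,0],"roll":0},{"linear":[-0.13,-0.9,0],"roll":0},{"linear":[-0.13,-0.9,0],"roll":0}]' -0.3
python3 -m jog '[{"linear":[0,-0.9,0],"roll":0},{"linear":[0,-0.1,0],"roll":0},{"linear":[0,0,0],"roll":0},{"linear":[0,0,0],"roll":0}]'; python3 ang.py
```

```text
time_s: 25.22
position: [0.5069, 0.2511, 0.2389]
tool_rot: [[-0.979, -0.205, 0.002], [-0.205, 0.979, 0.003], [-0.003, 0.002, -1.0]]
ft_force: [5.7, 7.0, 2.8]
grip_width: 0.0105
gripper_force: 47.1
time_s: 26.22
position: [0.5813, 0.0431, 0.3184]
tool_rot: [[-0.979, -0.205, -0.001], [-0.205, 0.979, 0.0], [0.001, 0.0, -1.0]]
ft_force: [-0.8, -0.7, 0.2]
grip_width: 0.0296
gripper_force: 0.0
time_s: 26.55
position: [0.5892, 0.0061, 0.3185]
tool_rot: [[-0.979, -0.205, -0.001], [-0.205, 0.979, 0.001], [0.001, 0.001, -1.0]]
ft_force: [-0.7, -0.2, -0.5]
grip_width: 0.0298
gripper_force: 0.0
x 0.0303 y -0.122 z 0.1305 r 0.17867465946374744 theta 2.1974361739382964 [-0.7 -0.2 -0.5]
```

```bash
python3 -m jog '[{"linear":[0,0,0.9],"roll":0},{"linear":[0,0,0.9],"roll":0},{"linear":[0,0,0.9],"roll":0},{"linear":[0,0,0.8],"roll":0},{"linear":[0,0,0.6],"roll":0},{"linear":[0,0,0.3],"roll":0},{"linear":[0,0,0],"roll":0}]'; python3 -m jog '[{"linear":[0,0,0],"roll":0},{"linear":[0,0,0],"roll":0},{"linear":[0,0,0],"roll":0},{"linear":[0,-0.15,0],"roll":0},{"linear":[0,-0.2,0],"roll":0},{"linear":[0,-0.12,0],"roll":0},{"linear":[0,0,0],"roll":0}]' -1 30;python3 ang.py
```

```text
time_s: 27.13
position: [0.5878, 0.0077, 0.1402]
tool_rot: [[-0.978, -0.207, -0.006], [-0.207, 0.978, 0.001], [0.005, 0.002, -1.0]]
ft_force: [-0.5, -0.6, 0.3]
grip_width: 0.0299
gripper_force: 0.0
time_s: 27.72
position: [0.5937, -0.0126, 0.1443]
tool_rot: [[-0.979, -0.205, 0.002], [-0.205, 0.979, 0.001], [-0.002, 0.0, -1.0]]
ft_force: [-1.3, 2.5, 2.9]
grip_width: 0.0075
gripper_force: 32.3
x 0.0309 y -0.1412 z -0.0437 r 0.14777334152647367 theta -2.9667160230946377 [-1.3  2.5  2.9]
```

```bash
python3 -m jog '[{"linear":[0,0,0],"roll":0},{"linear":[0,0,0],"roll":0},{"linear":[0,0,0],"roll":0},{"linear":[0,0,-0.6],"roll":0},{"linear":[0,0,-0.9],"roll":0},{"linear":[0,0,-0.9],"roll":0},{"linear":[0,0,-0.9],"roll":0},{"linear":[0,0,-0.9],"roll":0},{"linear":[0,0,-0.2],"roll":0},{"linear":[0.2,0.9,0],"roll":0},{"linear":[0.2,0.9,0],"roll":0},{"linear":[0.2,0.9,0],"roll":0}]' -0.3
python3 -m jog '[{"linear":[0.17,0.9,0],"roll":0},{"linear":[0,0.9,0],"roll":0},{"linear":[0,0.9,0],"roll":0},{"linear":[0,0.9,0],"roll":0},{"linear":[0,0.6,0],"roll":0},{"linear":[0,0,0],"roll":0},{"linear":[0,0,0],"roll":0}]'; python3 ang.py
```

```text
time_s: 28.72
position: [0.547, 0.0888, 0.3186]
tool_rot: [[-0.979, -0.204, -0.0], [-0.204, 0.979, -0.0], [0.0, -0.0, -1.0]]
ft_force: [1.7, -1.1, -0.2]
grip_width: 0.0297
gripper_force: 0.0
time_s: 29.3
position: [0.5061, 0.252, 0.3186]
tool_rot: [[-0.978, -0.208, -0.0], [-0.208, 0.978, -0.0], [0.0, -0.0, -1.0]]
ft_force: [-0.1, -0.6, 0.4]
grip_width: 0.0298
gripper_force: 0.0
x -0.0017 y 0.1356 z 0.1306 r 0.18824563106120482 theta 0.6414426434439647 [-0.1 -0.6  0.4]
```

```bash
python3 - <<'E'
from h import *
c=optics.calibration("wrist");im=optics.get_image("wrist");g=im.max(2)
x=np.array([.9796,.2011]);y=np.array([-.2011,.9796]);O=np.array([.535,.1195])
for yy,zz in((.1345,.2585),(.143,.225)):
    u,v=proj(c,[np.r_[O-.035*x+yy*y,zz]])[0];v=int(round(v));print(u,v,[(uu,int(g[v,uu])) for uu in range(int(u)-24,int(u)+32,4)])
E
python3 -m jog '[{"linear":[0,-0.02,0.6],"roll":0},{"linear":[0,0,0.6],"roll":0},{"linear":[0,0,0.5],"roll":0},{"linear":[0,0,0.27],"roll":0},{"linear":[0,0,0],"roll":0}]'
python3 -m jog '[{"linear":[0,0,0],"roll":0},{"linear":[0,0,0],"roll":0},{"linear":[0,0,0],"roll":0},{"linear":[0,0,0],"roll":0}]' -1 40; python3 ang.py
```

```text
310.7415938822295 163 [(286, 164), (290, 173), (294, 172), (298, 172), (302, 109), (306, 92), (310, 51), (314, 48), (318, 53), (322, 55), (326, 186), (330, 201), (334, 205), (338, 207)]
322.3955651765566 153 [(298, 173), (302, 110), (306, 95), (310, 48), (314, 49), (318, 52), (322, 48), (326, 152), (330, 206), (334, 208), (338, 209), (342, 206), (346, 249), (350, 250)]
time_s: 29.77
position: [0.5063, 0.2487, 0.2376]
tool_rot: [[-0.979, -0.203, -0.005], [-0.203, 0.979, -0.002], [0.005, -0.001, -1.0]]
ft_force: [0.3, 0.4, -0.3]
grip_width: 0.0297
gripper_force: 0.0
time_s: 30.1
position: [0.5059, 0.2539, 0.2424]
tool_rot: [[-0.978, -0.208, 0.001], [-0.207, 0.978, 0.009], [-0.003, 0.009, -1.0]]
ft_force: [-7.1, 19.7, 4.7]
grip_width: 0.0105
gripper_force: 39.8
x -0.0015 y 0.1375 z 0.0544 r 0.14787688243992303 theta 0.2515189052868455 [-7.1 19.7  4.7]
```

```bash
python3 -m jog '[{"linear":[0,0,0],"roll":0},{"linear":[0,0,0],"roll":0},{"linear":[0,0,0],"roll":0},{"linear":[0,0.1,0.1],"roll":0},{"linear":[0,0,0.15],"roll":0},{"linear":[0,0,0],"roll":0}]' -0.3
python3 -m jog '[{"linear":[0,0,0],"roll":0},{"linear":[0,0,0],"roll":0},{"linear":[0,0,0],"roll":0},{"linear":[0,0,0],"roll":0}]' -1 40; python3 ang.py
```

```text
time_s: 30.6
position: [0.5055, 0.254, 0.2287]
tool_rot: [[-0.979, -0.205, -0.002], [-0.205, 0.979, -0.001], [0.002, -0.0, -1.0]]
ft_force: [-0.5, 0.9, -0.3]
grip_width: 0.03
gripper_force: 0.0
time_s: 30.93
position: [0.5058, 0.2546, 0.2303]
tool_rot: [[-0.979, -0.206, 0.0], [-0.206, 0.979, 0.001], [-0.0, 0.001, -1.0]]
ft_force: [-1.0, 4.3, 0.3]
grip_width: 0.0105
gripper_force: 38.9
x -0.0015 y 0.1382 z 0.0423 r 0.14457528216897528 theta 0.17170311677740654 [-1.   4.3  0.3]
```

```bash
python3 -m jog '[{"linear":[0,0.04,0.1],"roll":0},{"linear":[0,0.03,0.1],"roll":0},{"linear":[0,0.02,0.1],"roll":0},{"linear":[0,0,0],"roll":0},{"linear":[0,0,0],"roll":0}]'; python3 ang.py
```

```text
time_s: 31.35
position: [0.5051, 0.258, 0.2178]
tool_rot: [[-0.979, -0.206, -0.0], [-0.206, 0.979, 0.0], [0.0, 0.0, -1.0]]
ft_force: [0.6, 5.5, -1.9]
grip_width: 0.0108
gripper_force: 39.2
x -0.0014 y 0.1417 z 0.0298 r 0.1448162664761336 theta 0.08227077346167244 [ 0.6  5.5 -1.9]
```

```bash
python3 -m jog '[{"linear":[0,0.04,0.12],"roll":0},{"linear":[0,0.02,0.12],"roll":0},{"linear":[0,0.02,0.12],"roll":0},{"linear":[0,0,0.04],"roll":0},{"linear":[0,0,0],"roll":0},{"linear":[0,0,0],"roll":0}]'; python3 ang.py
```

```text
time_s: 31.85
position: [0.5044, 0.2609, 0.2018]
tool_rot: [[-0.979, -0.205, -0.001], [-0.205, 0.979, -0.0], [0.001, 0.0, -1.0]]
ft_force: [-0.3, 1.9, -0.8]
grip_width: 0.0108
gripper_force: 39.9
x -0.0015 y 0.1447 z 0.0138 r 0.14531412426115758 theta -0.02983068649991917 [-0.3  1.9 -0.8]
```

```bash
python3 -m jog '[{"linear":[0,0,0.06],"roll":0},{"linear":[0,0,0.06],"roll":0},{"linear":[0,0,0],"roll":0},{"linear":[0,0,0],"roll":0}]'; python3 ang.py
python3 - <<'E'
from h import *
c=optics.calibration("top");t=optics.get_image("top");cv2.imwrite("pics/t9.png",t[:,:,::-1])
x=np.array([.9796,.2011]);y=np.array([-.2011,.9796]);O=np.array([.535,.1195])
hs=cv2.cvtColor(t[:,:,::-1].copy(),cv2.COLOR_BGR2HSV);m=cv2.inRange(hs,(65,80,30),(90,255,200));m[:150]=0;m[:,:250]=0;m[:,330:]=0
uv=[(int(np.nonzero(m[r])[0].max()),r) for r in range(165,215,10)];d=plane(c,uv,.222)[:,:2]-O;print(uv,(d@y).round(4))
E
```

```text
time_s: 32.18
position: [0.5046, 0.2611, 0.2007]
tool_rot: [[-0.979, -0.206, 0.004], [-0.206, 0.979, 0.001], [-0.004, 0.0, -1.0]]
ft_force: [-8.8, 0.6, 22.6]
grip_width: 0.0106
gripper_force: 41.8
x -0.0013 y 0.1448 z 0.0127 r 0.14535362272621744 theta -0.03791764632462788 [-8.8  0.6 22.6]
[(303, 165), (305, 175), (307, 185), (310, 195), (312, 205)] [-0.0124 -0.0119 -0.0113 -0.0136 -0.013 ]
```

```bash
python3 -m jog '[{"linear":[0,0,-0.1],"roll":0},{"linear":[0,0,0],"roll":0},{"linear":[0,0,0],"roll":0},{"linear":[0,0,0],"roll":0},{"linear":[0,0,-0.5],"roll":0},{"linear":[0,0,-0.8],"roll":0},{"linear":[0,0,-0.8],"roll":0},{"linear":[0,0,-0.8],"roll":0},{"linear":[0,-0.9,0],"roll":0},{"linear":[0,-0.9,0],"roll":0},{"linear":[0,-0.9,0],"roll":0},{"linear":[0,-0.9,0],"roll":0}]' -0.3
python3 -m jog '[{"linear":[0,-0.9,0],"roll":0},{"linear":[0,-0.9,0],"roll":0},{"linear":[0,-0.9,0],"roll":0},{"linear":[0,-0.9,0],"roll":0},{"linear":[0,-0.9,0],"roll":0},{"linear":[0,-0.5,0],"roll":0},{"linear":[0,0,0],"roll":0},{"linear":[0,0,0],"roll":0}]' -1; python3 ang.py
python3 - <<'E'
from m import *
x=np.array([.9796,.2011]);y=np.array([-.2011,.9796]);O=np.array([.535,.1195])
f=lambda a,b,z:np.r_[O+a*x+b*y,.123+z]
import math
t=optics.get_image("top");s=optics.get_image("scene")
for n,im,c in(("top",t,ct),("scene",s,cs)):
    cv2.imwrite(f"pics/{n}10.png",im[:,:,::-1]);g=im.max(2).astype(float)
    for th in(-.05,0,.05,.1,.15,.2,.24):
        a=.1252+th
        vals=[g[tuple(np.round(proj(c,[f(xx,.1441*math.cos(a),.084+.1441*math.sin(a))])[0][::-1]).astype(int))] for xx in np.arange(-.045,.046,.01)]
        print(n,th,[int(v) for v in vals])
hs=cv2.cvtColor(t[:,:,::-1].copy(),cv2.COLOR_BGR2HSV);m=cv2.inRange(hs,(105,150,60),(125,255,255));m[:130]=0;m[:,:290]=0;m[:,420:]=0
ys,xs=np.nonzero(m);h=cv2.convexHull(np.c_[xs,ys]).reshape(-1,2).astype(float);d=plane(ct,h,.171)[:,:2]-O
print(np.c_[d@x,d@y].round(3).tolist())
E
```

```text
time_s: 33.23
position: [0.5341, 0.1184, 0.3169]
tool_rot: [[-0.979, -0.206, -0.001], [-0.206, 0.979, -0.0], [0.001, -0.0, -1.0]]
ft_force: [1.5, -0.1, -0.1]
grip_width: 0.0299
gripper_force: 0.0
time_s: 33.9
position: [0.5751, -0.0766, 0.3165]
tool_rot: [[-0.979, -0.203, -0.001], [-0.203, 0.979, 0.001], [0.001, 0.001, -1.0]]
ft_force: [-0.3, 1.1, -0.5]
grip_width: -0.0003
gripper_force: 0.0
x -0.0002 y -0.2001 z 0.1285 r 0.23782707351433507 theta 2.445749340637459 [-0.3  1.1 -0.5]
tote tri [[0.6741, 0.0518, 0.1707, 0.0002], [0.6962, -0.1025, 0.1789, 0.0002], [0.4615, -0.1445, 0.1735, 0.0043], [0.4354, 0.0077, 0.1633, 0.0033]]
tote top [[0.6741, 0.0517, 0.171], [0.6988, -0.1034, 0.171], [0.4606, -0.143, 0.171], [0.4335, 0.0093, 0.171]]
tote sc [[0.6737, 0.0517, 0.171], [0.7036, -0.1006, 0.171], [0.4648, -0.1456, 0.171], [0.4316, 0.0037, 0.171]]
handle top [[0.5636, 0.2721, 0.225], [0.4481, 0.2469, 0.225]]
handle sc [[0.5616, 0.2725, 0.225], [0.4519, 0.2497, 0.225]]
handle tri [[0.5635, 0.273, 0.2233, 0.0015], [0.4473, 0.2457, 0.2313, 0.0003]]
lip [[0.638, 0.1288, 0.222], [0.4372, 0.0
[... 440 characters left out ...]
 45]
top 0.24 [102, 162, 131, 90, 187, 120, 83, 187, 116, 39]
scene -0.05 [81, 83, 82, 83, 84, 84, 85, 85, 85, 91]
scene 0 [83, 83, 84, 83, 86, 86, 88, 90, 91, 94]
scene 0.05 [83, 84, 84, 87, 89, 88, 90, 93, 96, 98]
scene 0.1 [84, 84, 86, 88, 89, 92, 94, 95, 97, 98]
scene 0.15 [84, 86, 87, 89, 92, 93, 95, 97, 98, 99]
scene 0.2 [84, 87, 89, 91, 94, 94, 96, 98, 98, 100]
scene 0.24 [86, 88, 90, 92, 95, 95, 97, 98, 100, 101]
[[0.059, -0.142], [-0.105, -0.061], [-0.121, -0.052], [-0.123, -0.048], [-0.125, -0.015], [-0.105, -0.01], [0.12, -0.015], [0.123, -0.016], [0.124, -0.041], [0.124, -0.085], [0.122, -0.119], [0.121, -0.138], [0.121, -0.141], [0.107, -0.144], [0.094, -0.144], [0.062, -0.143]]
```

```bash
python3 -m jog '[{"linear":[0,0,0.9],"roll":0},{"linear":[0,0,0.9],"roll":0},{"linear":[0,0,0.9],"roll":0},{"linear":[0,0,0.9],"roll":0},{"linear":[0,0,0.6],"roll":0},{"linear":[0,0,0.2],"roll":0},{"linear":[0,0.4,0],"roll":0},{"linear":[0,0.3,0],"roll":0},{"linear":[0,0.2,0],"roll":0},{"linear":[0,0.12,0],"roll":0},{"linear":[0,0.12,0],"roll":0},{"linear":[0,0,0],"roll":0}]'; python3 ang.py
```

```text
time_s: 35.0
position: [0.5666, -0.0312, 0.1432]
tool_rot: [[-0.979, -0.206, 0.004], [-0.206, 0.979, -0.003], [-0.003, -0.004, -1.0]]
ft_force: [0.8, -2.9, 2.6]
grip_width: 0.0005
gripper_force: 1.5
x 0.0006 y -0.154 z -0.0448 r 0.16035107001443208 theta -2.9835690279957503 [ 0.8 -2.9  2.6]
```

```bash
python3 -m jog '[{"linear":[0,0.1,0],"roll":0},{"linear":[0,0.05,0],"roll":0},{"linear":[0,0,0],"roll":0},{"linear":[0,0,0],"roll":0}]'; python3 ang.py
```

```text
time_s: 35.33
position: [0.5663, -0.0296, 0.1433]
tool_rot: [[-0.979, -0.204, 0.006], [-0.204, 0.979, -0.009], [-0.004, -0.01, -1.0]]
ft_force: [3.4, -22.3, 1.5]
grip_width: 0.0
gripper_force: 11.3
x 0.0007 y -0.1523 z -0.0447 r 0.15874017451409062 theta -2.9812260085125946 [  3.4 -22.3   1.5]
```

```bash
python3 -m jog '[{"linear":[0,-0.2,0],"roll":0},{"linear":[0,-0.5,0],"roll":0},{"linear":[0,-0.5,0],"roll":0},{"linear":[0,0,-0.9],"roll":0},{"linear":[0,0,-0.9],"roll":0},{"linear":[0,0,-0.9],"roll":0},{"linear":[0,0,-0.9],"roll":0},{"linear":[0.8,-0.5,-0.4],"roll":0},{"linear":[0.8,-0.5,0],"roll":0},{"linear":[0.8,-0.3,0],"roll":0},{"linear":[0,0,0],"roll":0},{"linear":[0,0,0],"roll":0}]'
python3 - <<'E'
from h import *
x=np.array([.9796,.2011]);y=np.array([-.2011,.9796]);O=np.array([.535,.1195]);f=lambda a,b,z:np.r_[O+a*x+b*y,.123+z]
c=optics.calibration("top");im=optics.get_image("top")[:,:,::-1].copy();cv2.imwrite("pics/tf.png",im);hs=cv2.cvtColor(im,cv2.COLOR_BGR2HSV);t0=cv2.imread("pics/top0.png")
m=cv2.inRange(hs,(105,150,60),(125,255,255));m[:130]=0;m[:,:290]=0;m[:,420:]=0
ys,xs=np.nonzero(m);h=cv2.convexHull(np.c_[xs,ys]).reshape(-1,2).astype(float);d=plane(c,h,.171)[:,:2]-O;print(np.c_[d@x,d@y].round(3).tolist())
df=cv2.absdiff(im,t0).max(2)
for n,(u0,v0,u1,v1) in dict(tape=(428,150,474,198),term=(443,198,478,250),mug=(183,220,218,258),skip_stand=(245,150,318,250),handle=(246,180,266,225)).items(): print(n,int((df[v0:v1,u0:u1]>40).sum()),(u1-u0)*(v1-v0))
for b in np.arange(.1,-.15,-.0125):
    l=""
    for a in np.arange(-.14,.1401,.01):
        u,v=proj(c,[f(a,b,.03 if b<.01 else .06)])[0];hh,s_,vv=[int(q) for q in hs[int(round(v)),int(round(u))]]
        l+= "B" if 100<hh<128 and s_>110 else "G" if 60<hh<95 and s_>60 else "w" if 10<hh<28 and s_>60 else "K" if vv<60 else "." if vv<150 else "#"
    print("%6.3f"%b,l)
E
```

```text
time_s: 36.33
position: [0.4903, -0.1432, 0.3026]
tool_rot: [[-0.979, -0.203, 0.002], [-0.203, 0.979, -0.001], [-0.002, -0.001, -1.0]]
ft_force: [-0.4, -0.3, -0.9]
grip_width: -0.0003
gripper_force: 0.0
[[-0.121, -0.134], [-0.123, -0.13], [-0.124, -0.108], [-0.125, -0.057], [-0.123, -0.021], [-0.122, -0.015], [-0.105, 0.02], [0.12, -0.015], [0.123, -0.016], [0.124, -0.054], [0.124, -0.085], [0.122, -0.119], [0.119, -0.134], [0.115, -0.136], [0.095, -0.138], [-0.094, -0.137], [-0.115, -0.135]]
tape 942 2208
term 47 1820
mug 0 1330
skip_stand 1734 7300
handle 26 900
 0.100 w###GGGGGGGGGGGGGGGGGGGGGGGww
 0.088 w#..GGGGGGGGGGGGGGGGGGGGGG#ww
 0.075 w...GGGGGGGGGGGGGGGGGGGGGGG#.
 0.063 w...GGGGGGGGGGGGGGGGGGGGGGG#w
 0.050 w.#.GGGGGGGGGGGGGGGGGGGGGGG#w
 0.038 ww#.GGGGGGGGGGGGGGGGGGGGGGG#w
 0.025 ww..GGGGGGGGGGGGGGGGGGGGGGG#w
 0.013 ww#.GGGGGGGGGGGGGGGGGGGGGGG#.
 0.000 ww...GGGGGGGGGGGGGGGGGGGGG...
-0.012 ww..BGGGGGGGGGGGGGGGGGGGGGGB#
-0.025 wwBBBBBBBBBBBBBBBBBBBBBBBBBBw
-0.037 wwBBBBBBBBBBBBBBBBBBBBBBBBBBw
-0.050 wwBBBBBBBBBBBBBKKKKKKKKKKBB#w
-0.062 wwBBB#########BKKKKKKKKKKBB#w
-0.075 wwBBB#########BBBBBBBBBBBBBBw
-0.087 wwBBB#########BBBBBBBBBBBBBBw
-0.100 wwBBB##.######BBBBBBBBBBBBB.w
-0.112 wwBBB#########BBBBBBBBBBBBB.w
-0.125 wwBBBBBBBBBBBBBBBBBBBBBBBBB..
-0.137 ww.BBBBBBBBBBBBBBBBBBBBBBBB..
```

```bash
python3 -c "
from rig import env
print(env.close_job())"
```

```text
the job is handed in; nothing more can be done
None
```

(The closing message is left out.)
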